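# Fetch the painted toy dog from behind the paint bottles

## Robot

A 6-joint arm with a two-finger parallel gripper is mounted at the origin on the work surface. World frame = base frame: x ahead of the robot, y to its left, z up, the work surface at z = 0. Lengths are in m, angles in rad, forces in N, time in s.
With the tool pointing down it reaches from about 0.25 to 0.775 m from the base axis. Payload 4 kg.
Tool frame: the origin (TCP) lies midway between the tips of the shut fingers; the grasp point (between the pads) lies 19 mm behind it (robot.pinch_z is the distance from the TCP to the grasp point, in m); x points along the fingers, y is the direction in which the jaws open and shut, and the axes are right-handed (so a half turn about x gives the same grasp; the last joint's range is limited). The gripper opens to 94 mm and grips with 3 to 60 N. Pads are 16 mm wide; open, the fingers measure 119 mm over their backs; the gripper's body (75 mm by 177 mm) begins 78 mm behind the grasp point.
Start: joints at [1.04, 0.087, 1.371, -0, 1.684, -0.103], TCP at [0.228, 0.5, 0.206] pointing down, gripper open.
Joint ranges: [-3.1, 3.1], [-0.76, 2.03], [0.27, 2.55], [-1.08, 4.22], [0.17, 2.65], [-2.57, 2.57]. Speed limits (rad/s): [2.79, 2.79, 3.14, 3.14, 3.14, 3.14].

## Interface

Orientations are given as [roll, pitch, yaw] about the fixed x, y, z axes, in that order (R = Rz(yaw) Ry(pitch) Rx(roll)).
In Python, from bench import robot, imaging gives the robot as it stands. The module is installed in compiled form; this text tells all that it offers.
- The arm moves only by the tool drive_tool, never from a script. Its argument "commands" is a list that holds one entry, the list of rows, each a list of 4 numbers: the shift along the tool's x, y, z as a fraction of full scale, then the turn about the tool's x as a fraction of full scale. A call has 1 to 20 rows; each row shifts and turns the commanded pose from where the row before left it, along the tool's axes as they then stand; what a row does not reach is not made up. Full scale, the value 1, is 0.25 m for a shift and 360 degrees for a turn. A row lasts 1/10 s, in which the tool goes at most 50 mm and 8.59 degrees, less where a joint would pass 70% of its speed; a pose out of reach is approached as far as the arm can. A call with a number of a shift or a turn outside -1 to 1 is refused whole. A call with a gripper value outside its range is refused whole. "grip" is the opening, from 0 (shut) to 1 (fully open), set as the call begins (left out, the last holds). The fingers move at their own pace and stop on an object; the grip force is fixed at half the most. Time passes only in rows, so rows that do not move let the fingers close. It gives the time, the measured TCP pose, the force and the opening at its end, in the units of the state.
- robot.get_obs(): the state, without advancing time (a new reading comes with each control period).
- imaging.snapshot(name): name is "scene" or "top" or "wrist"; returns a dict with "pixels" (400x640x3 uint8, red, green, blue), "z_map" (400x640 float32, m along the optical axis (not along the pixel's ray), 0 where there is no reading), "mtx" (3x3 intrinsics, pixels), "extrinsics" (4x4, takes a point from world to camera coordinates). Camera axes: x right, y up, looking along -z (the intrinsics and any distortion apply to the point x, -y, -z); pixel columns grow to the right and rows downward; lengths in m; the calibration is good to about 2 mm. A picture is of the moment at which its call begins.
- robot.close_job(): hands the job in, once; it reports no verdict.
The state is a dict: "time": time; "joint_positions": joint angles; "qvel": joint speeds; "joint_torque": joint torques, N m; "tool_pos": TCP position; "ee_rot": TCP orientation; "wrist_force": force on the tool from outside, world axes, zero at the start; "wrist_torque": the same for the moment, N m; "width": finger opening in m.
Only numpy, scipy, OpenCV 4.12 (cv2) and the standard library are available. Lean on these libraries where they do the work, as an engineer would, in place of code of your own. Each camera call takes 0.05 s, during which the arm holds its last target.

## Task

The toy dog at the back of the drying stand is dry: first move the three paint bottles in front of it aside, all onto the cork mat, then, while they wait there, set the dog upright in the middle of the round dark plinth. Finally put the bottles back on the stand, each standing in the middle of the coaster of its own colour (not always where it stood before). Do not knock over any bottle or the dog, and leave the jar of brushes alone.

Things in the scene. Friction and masses are not known exactly. Their poses are not given: they have to be found in the camera images.
- red_mid (a point): Centre (on the axis, half-way up) of the red paint bottle: upright round bottle, 94 mm tall, body 46 mm in diameter up to 70 mm, above it a cap 25 mm wide; 0.12 kg, loose; z up along its axis. At the start the bottles stand on the three coasters in any order, 88 mm apart, about 42 mm clear between two, close in front of the dog.
- blue_mid (a point): Centre (on the axis, half-way up) of the blue paint bottle: upright round bottle, 94 mm tall, body 46 mm in diameter up to 70 mm, above it a cap 25 mm wide; 0.12 kg, loose; z up along its axis. At the start the bottles stand on the three coasters in any order, 88 mm apart, about 42 mm clear between two, close in front of the dog.
- yellow_mid (a point): Centre (on the axis, half-way up) of the yellow paint bottle: upright round bottle, 94 mm tall, body 46 mm in diameter up to 70 mm, above it a cap 25 mm wide; 0.12 kg, loose; z up along its axis. At the start the bottles stand on the three coasters in any order, 88 mm apart, about 42 mm clear between two, close in front of the dog.
- red_coaster: The red coaster: disc 64 mm in diameter, 3 mm thick, fixed; origin at the centre of its underside, z up, y along the row of three coasters (88 mm apart), x away from the robot. They lie on the drying stand: fixed brown wooden board 12 mm thick, 170 mm deep, 280 mm along the row, with a rim 12 mm high along its far edge, 120 mm beyond the row.
- blue_coaster: The blue coaster: disc 64 mm in diameter, 3 mm thick, fixed; origin at the centre of its underside, z up, y along the row of three coasters (88 mm apart), x away from the robot. They lie on the drying stand: fixed brown wooden board 12 mm thick, 170 mm deep, 280 mm along the row, with a rim 12 mm high along its far edge, 120 mm beyond the row.
- yellow_coaster: The yellow coaster: disc 64 mm in diameter, 3 mm thick, fixed; origin at the centre of its underside, z up, y along the row of three coasters (88 mm apart), x away from the robot. They lie on the drying stand: fixed brown wooden board 12 mm thick, 170 mm deep, 280 mm along the row, with a rim 12 mm high along its far edge, 120 mm beyond the row.
- dog_mid (a point): Centre of the white toy dog, half-way up: 80 mm tall, 94 mm long, on an 86 x 34 mm foot plate; x to its nose, y across its thickness, z up. Its body here is 28 mm thick (y) with flat sides, 62 mm long; 0.13 kg, loose. At the start it stands on the stand's board about 58 mm behind the bottles, lengthwise along the row; they leave too little room for fingers in front of it.
- mat: Cork mat, the side area for the bottles: 270 mm (its x) by 130 mm (its y), 4 mm thick, fixed and lying on the table; origin at the centre of its underside, z up. To the left or the right of the drying stand.
- plinth: Round dark wooden plinth with a grey top, for the dog: 130 mm in diameter, 22 mm high, fixed; origin at the centre of its underside, z up. On the other side of the drying stand from the mat.
- brush_jar: Pale glass jar of paint brushes, to be left alone: 68 mm in diameter, brushes up to about 170 mm high (spread about 95 mm wide), loose; origin at the centre of its underside. Beyond the mat or the plinth.
There are look-alikes about, which are no part of the job. Of the things that look like the part that bears yellow_mid, the largest one is meant. Of the things like the part that bears dog_mid, leave any that is orange; of the rest the smaller one is meant.

How it is judged:
By the outcome, as a careful person would: the job done as asked, in the order asked, and still so for the second after the job is handed in, with the robot touching nothing.
It also fails if it takes over 141 s, if anything falls off the work surface, if the arm or the gripper's body presses on something with over 40 N, if the wrist force passes 120 N, or if a joint passes its speed limit or range.

## Working session

There is one attempt and no reset: what is moved stays moved. The work goes in short steps, Python scripts to look and compute and a tool call to move; the robot and the scene stay as the last step left them, time stands still between calls to the robot, and variables do not carry over. Pictures are saved under pics/ and viewed, and the job is handed in when it is done.

Besides the shell and the picture viewer there is one more tool, called after "Call:" as name([rows], argument=value, ...), one row to a line, values as JSON. drive_tool: Moves the arm, as the interface text tells. Shift numbers are shares of 0.25 m and turn numbers shares of 360 degrees, none past 1 either way. Its arguments: {"type":"object","properties":{"commands":{"type":"array","items":{"type":"array","items":{"type":"array","items":{"type":"number","minimum":-1,"maximum":1}}}},"grip":{"type":"number"}},"required":["commands"]}

```bash
mkdir -p pics
cat > h.py <<'E'
import numpy as np, cv2
from bench import robot, imaging
def snap(n,fn=None):
    s=imaging.snapshot(n)
    if fn: cv2.imwrite('pics/'+fn,cv2.cvtColor(s['pixels'],cv2.COLOR_RGB2BGR))
    np.savez('last_%s.npz'%n,**s)
    return s
def ray(s,u,v):
    K=np.array(s['mtx']);E=np.array(s['extrinsics'])
    d=np.linalg.inv(K)@np.array([u,v,1.0]); d=np.array([d[0],-d[1],-d[2]])
    R=E[:3,:3];t=E[:3,3]
    return -R.T@t, R.T@d
def onplane(s,u,v,z):
    o,d=ray(s,u,v); return o+d*(z-o[2])/d[2]
def cloud(s):
    K=np.array(s['mtx']);E=np.array(s['extrinsics']);Z=s['z_map']
    v,u=np.mgrid[:Z.shape[0],:Z.shape[1]]
    d=np.stack([(u-K[0,2])/K[0,0],-(v-K[1,2])/K[1,1],-np.ones_like(Z)],-1)*Z[...,None]
    return (d-E[:3,3])@E[:3,:3]
E
python3 - <<'E'
from h import *
o=robot.get_obs(); print(o)
for n in ['scene','top','wrist']:
    s=snap(n,n+'0.png'); print(n,s['mtx'],s['extrinsics'],[k for k in s])
E
```

```text
{'time': 0.0, 'joint_positions': array([ 1.03991784e+00,  8.79157835e-02,  1.37223655e+00, -1.35321776e-05,
        1.68360444e+00, -1.03096958e-01]), 'qvel': array([-1.09040664e-04, -8.51599612e-05, -1.54985965e-03,  7.74539733e-04,
       -1.78404524e-03,  7.77783236e-04]), 'joint_torque': array([-1.98774255e-04, -3.40190935e+01, -3.02421892e+01,  7.17311958e-02,
        3.29877832e-02, -1.64940998e-04]), 'tool_pos': array([0.22789635, 0.49995858, 0.2043346 ]), 'ee_rot': array([-1.66767861,  1.56863217, -2.09546165]), 'wrist_force': array([0.25990578, 0.71023912, 0.39113429]), 'wrist_torque': array([ 0.00921556,  0.0159456 , -0.05080828]), 'width': 0.09373819831211704}
scene [[439.15849091   0.         312.95898918]
 [  0.         439.15849091 203.721744  ]
 [  0.           0.           1.        ]] [[-0.43841246  0.89865998 -0.01430924  0.25320458]
 [-0.54954418 -0.25542986  0.7954601   0.20574464]
 [ 0.71119315  0.35660319  0.605837   -1.55230677]
 [ 0.          0.          0.          1.        ]] ['pixels', 'z_map', 'mtx', 'extrinsics']
top [[511.86208685   0.         317.83057082]
 [  0.         511.86208685 197.04780842]
 [  0.           0.           1.        ]] [[-0.01799733 -0.99983363  0.00296723 -0.03373176]
 [ 0.98109449 -0.01708792  0.19277344 -0.5258541 ]
 [-0.19269066  0.00638054  0.98123881 -1.16331659]
 [ 0.          0.          0.          1.        ]] ['pixels', 'z_map', 'mtx', 'extrinsics']
wrist [[299.12629293   0.         319.23780752]
 [  0.         299.12629293 199.60423129]
 [  0.           0.           1.        ]] [[ 4.14736525e-01  9.09941122e-01 -8.77122761e-04 -5.48542385e-01]
 [-8.76467396e-01  3.99220322e-01 -2.69124576e-01  2.82508122e-02]
 [-2.44537354e-01  1.12384561e-01  9.63104975e-01 -3.91661010e-01]
 [ 0.00000000e+00  0.00000000e+00  0.00000000e+00  1.00000000e+00]] ['pixels', 'z_map', 'mtx', 'extrinsics']
```

View pics/scene0.png

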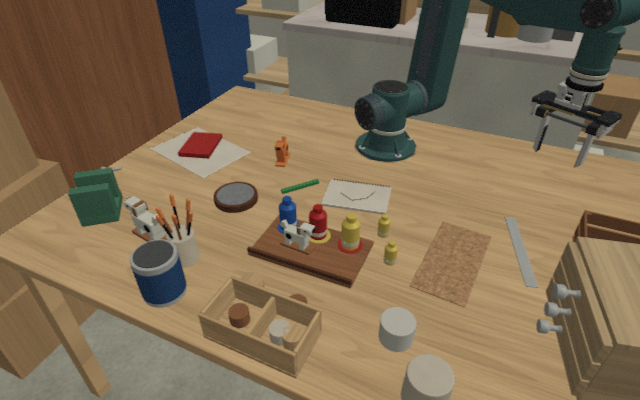

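View pics/top0.png

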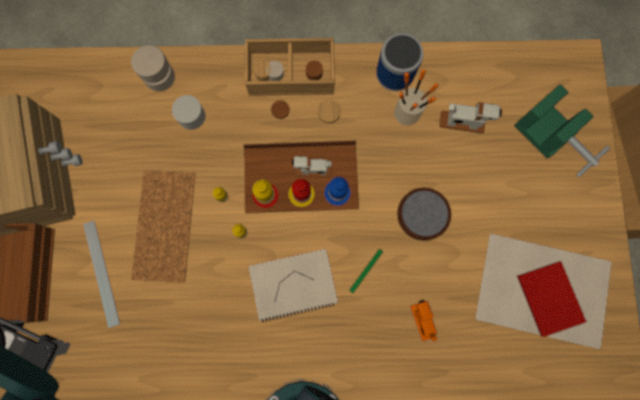

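View pics/wrist0.png

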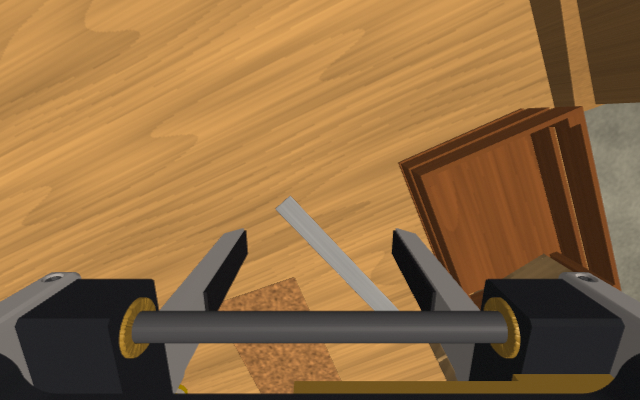

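The top view shows the board at about (300,177), with yellow (263,190), red (301,190) and blue (338,189) bottles standing on red, yellow and blue coasters. The dog is at (311,165), the cork mat at (165,225) and the plinth at (424,213). The jar is at (410,105). The small yellow bottles, the orange dog and the larger white dog are decoys. Next I measure.

Run:
```python
from h import *
for n,(r0,r1,c0,c1) in {'top':(130,230,230,370),'scene':(180,280,240,400)}.items():
    s=np.load('last_%s.npz'%n); im=cv2.cvtColor(s['pixels'],cv2.COLOR_RGB2BGR)[r0:r1,c0:c1]
    cv2.imwrite('pics/%s_crop.png'%n,cv2.resize(im,None,fx=5,fy=5,interpolation=cv2.INTER_CUBIC))
s=np.load('last_top.npz');P=cloud(s)
for nm,u,v in [('ycap',263,184),('rcap',301,184),('bcap',338,183),('board',270,160),('mat',165,225),('plinth',424,213),('table',200,150),('dog',311,163)]:
    print(nm,P[v,u].round(4))
hsv=cv2.cvtColor(s['pixels'],cv2.COLOR_RGB2HSV)
# height map
Z=P[...,2]; 
for x in range(240,365,6): print(x,[int(1000*Z[v,x]) for v in range(140,216,4)])
print(np.abs(s['z_map']).min())
```

```text
ycap [0.5466 0.0814 0.107 ]
rcap [ 0.5452 -0.005   0.1064]
bcap [ 0.5457 -0.0891  0.1081]
board [0.6281 0.0737 0.0144]
mat [0.471  0.3294 0.0077]
plinth [ 0.487  -0.299   0.0228]
table [0.6607 0.2508 0.0015]
dog [ 0.606  -0.0282  0.0621]
240 [-1, -2, 1, 0, -4, 1, -3, 0, 2, -2, -3, 3, -3, 2, -2, 0, 0, 0, -3]
246 [0, 0, 15, 10, 8, 11, 12, 11, 9, 11, 9, 9, 10, 12, 11, 9, 12, 10, 12]
252 [-1, 19, 13, 10, 14, 11, 14, 18, 9, 8, 7, 12, 87, 8, 12, 16, 16, 9, 9]
258 [3, 23, 16, 13, 10, 12, 12, 10, 11, 6, 10, 109, 105, 100, 89, 53, 13, 7, 11]
264 [-1, 26, 9, 12, 12, 8, 6, 9, 12, 12, 86, 1242, 106, 96, 89, 68, 16, 15, 9]
270 [0, 24, 12, 5, 9, 14, 15, 15, 13, 13, 14, 10, 87, 86, 64, 38, 12, 10, 5]
276 [0, 23, 11, 16, 10, 7, 10, 8, 10, 12, 12, 13, 11, 10, 10, 14, 6, 13, 2]
282 [-7, 26, 12, 9, 12, 11, 10, 10, 11, 8, 10, 11, 13, 9, 10, 16, 3, 11, 5]
288 [-3, 20, 16, 12, 10, 12, 14, 11, 9, 5, 8, 10, 11, 10, 12, 9, 15, 11, -1]
294 [0, 27, 10, 8, 10, 86, 88, 79, 11, 11, 13, 83, 89, 90, 1242, 15, 10, 9, 0]
300 [3, 19, 13, 10, 8, 92, 88, 85, 16, 13, 92, 106, 107, 96, 90, 52, 13, 7, 0]
306 [-2, 24, 9, 10, 8, 88, 92, 82, 49, 17, 16, 89, 92, 88, 82, 36, 15, 16, 1]
312 [-1, 20, 8, 6, 17, 63, 61, 61, 48, 22, 11, 12, 17, 7, 15, 14, 10, 9, -3]
318 [-4, 27, 9, 13, 14, 67, 66, 64, 51, 14, 15, 12, 11, 11, 11, 7, 9, 8, -1]
324 [-2, 24, 8, 16, 9, 66, 70, 63, 58, 21, 11, 12, 11, 14, 12, 11, 12, 14, -1]
330 [-2, 20, 10, 18, 13, 8, 85, 21, 15, 21, 10, 85, 83, 77, 36, 14, 10, 13, -1]
336 [-3, 24, 11, 8, 12, 11, 9, 6, 9, 9, 105, 109, 107, 91, 77, 36, 14, 10, 0]
342 [-1, 21, 12, 9, 10, 13, 11, 9, 13, 8, 106, 106, 108, 89, 73, 16, 16, 9, 0]
348 [-1, 18, 13, 14, 11, 7, 10, 9, 10, 9, 11, 7, 19, 17, 13, 11, 11, 8, -4]
354 [-2, 18, 8, 9, 9, 13, 12, 14, 11, 11, 8, 11, 9, 13, 11, 13, 11, 13, 0]
360 [-2, -5, 0, 0, 0, -3, -8, -2, 0, -3, -2, -2, -7, 0, 0, -1, -1, -1, 2]
0.0
```

View pics/top_crop.png

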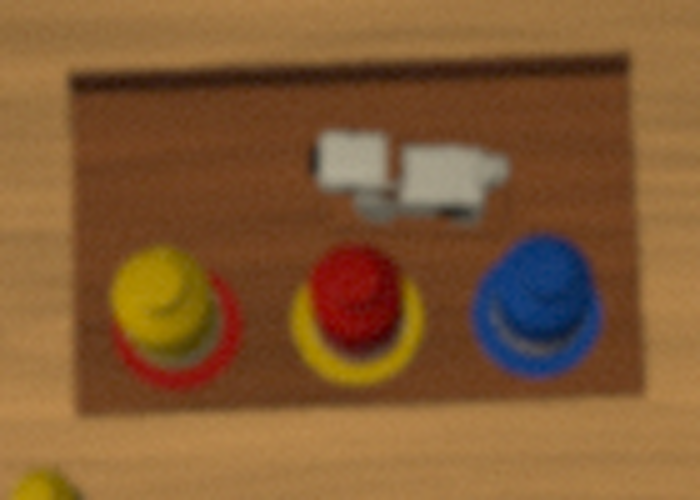

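View pics/scene_crop.png

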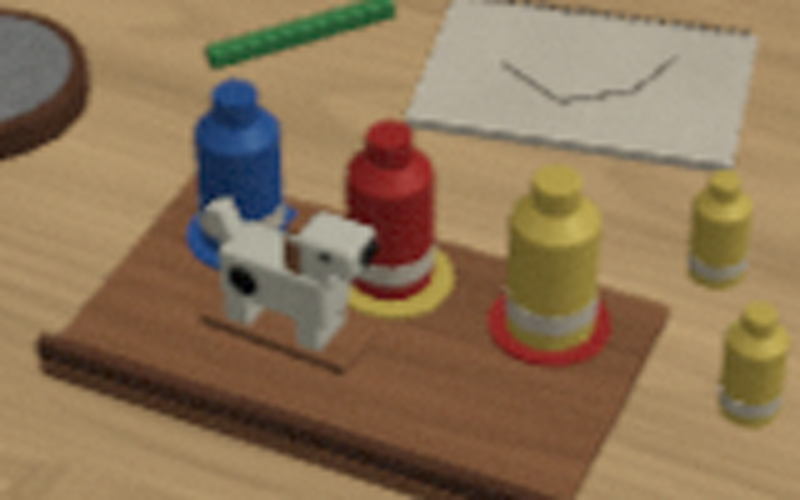

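```bash
cat >> h.py <<'E'
from scipy.spatial.transform import Rotation as Ro
from scipy.optimize import least_squares
def toolR(o): return Ro.from_euler('xyz',o['ee_rot']).as_matrix()
def fitcirc(p,r=None):
    c0=p.mean(0)
    if r: f=lambda q: np.hypot(*(p-q[:2]).T)-r; q=least_squares(f,c0,loss='soft_l1',f_scale=.001).x
    else: f=lambda q: np.hypot(*(p-q[:2]).T)-q[2]; q=least_squares(f,[*c0,.03],loss='soft_l1',f_scale=.001).x
    return q
E
python3 - <<'E'
from h import *
o=robot.get_obs(); print(toolR(o).round(3))
s=np.load('last_top.npz');P=cloud(s);hsv=cv2.cvtColor(s['pixels'],cv2.COLOR_RGB2HSV)
H,S,V=[hsv[...,i].astype(int) for i in range(3)]
M={'red':((H<6)|(H>172))&(S>170)&(V>60),'yellow':(abs(H-26)<5)&(S>180),'blue':(abs(H-110)<12)&(S>130)}
box=np.zeros(H.shape,bool);box[170:215,245:360]=1
for k,m in M.items():
    m=m&box; c=m&(P[...,2]>.098)&(P[...,2]<.118); q=m&(P[...,2]>.03)&(P[...,2]<.12)
    print(k,m.sum(),c.sum(),P[c].mean(0).round(4), 'pix',np.argwhere(c).mean(0).round(1))
    # coaster: low points
    l=m&(P[...,2]<.022)&(P[...,2]>.005); cc=cv2.morphologyEx(l.astype(np.uint8),cv2.MORPH_OPEN,np.ones((2,2)))
    v,u=np.nonzero(cc); pts=np.array([onplane(s,a,b,.015)[:2] for a,b in zip(u,v)])
    if len(pts)>5:
        hull=cv2.convexHull(pts.astype(np.float32)*1000)[:,0]/1000
        print('  coaster',len(pts),fitcirc(hull).round(4),cv2.minEnclosingCircle(pts.astype(np.float32)))
# mat
m=(P[...,2]>-.01)
print('stand corners on z=.012:')
for u,v in [(230+70/5,130+75/5),(230+628/5,130+55/5),(230+78/5,130+415/5),(230+645/5,130+395/5)]:
    print(onplane(s,u,v,.012).round(4))
# plinth grey top: low sat
g=(S<70)&(V<170);g[:185]=0;g[245:]=0;g[:,:390]=0;g[:,460:]=0
cs,_=cv2.findContours(g.astype(np.uint8),cv2.RETR_EXTERNAL,cv2.CHAIN_APPROX_NONE);c=max(cs,key=cv2.contourArea)
print(cv2.fitEllipse(c)); pts=np.array([onplane(s,a,b,.022)[:2] for a,b in c[:,0]]);print('plinth',fitcirc(pts))
print('jar', P[95:112,398:425].reshape(-1,3).mean(0))
# dog
d=(S<60)&(V>120);d[:145]=0;d[178:]=0;d[:,:285]=0;d[:,340:]=0
for lo,hi in [(.02,.06),(.058,.075),(.075,.1)]:
    q=P[d&(P[...,2]>lo)&(P[...,2]<hi)]; print(lo,hi,len(q),q.mean(0).round(4),q.min(0).round(3),q.max(0).round(3))
E
```

```text
[[-0.001  0.415  0.91 ]
 [-0.001  0.91  -0.415]
 [-1.    -0.002 -0.   ]]
red 415 98 [ 0.5401 -0.0031  0.1073] pix [186.2 300.2]
  coaster 116 [0.5368 0.0831 0.0299] ((0.5358878374099731, 0.08265367895364761), 0.03065447323024273)
yellow 469 97 [0.5391 0.0865 0.1074] pix [187.2 260.7]
  coaster 142 [ 0.5382 -0.0045  0.0303] ((0.5377541184425354, -0.004584383685141802), 0.03125639259815216)
blue 440 98 [ 0.5421 -0.0904  0.1072] pix [184.6 338.6]
  coaster 117 [ 0.5404 -0.0926  0.029 ] ((0.5398690104484558, -0.09273599088191986), 0.029618417844176292)
stand corners on z=.012:
[0.6687 0.1388 0.012 ]
[ 0.6743 -0.1405  0.012 ]
[0.4964 0.1333 0.012 ]
[ 0.5014 -0.1432  0.012 ]
((424.6394958496094, 212.9862060546875), (43.5560302734375, 45.77029800415039), 126.22590637207031)
plinth [ 0.48760263 -0.30071347  0.05432416]
jar [ 0.74067438 -0.26812555  0.09356184]
0.02 0.06 3 [ 0.6065 -0.0457  0.0589] [ 0.601 -0.054  0.059] [ 0.612 -0.033  0.059]
0.058 0.075 167 [ 0.5997 -0.0447  0.0653] [ 0.587 -0.064  0.059] [ 0.613 -0.026  0.072]
0.075 0.1 148 [ 0.6013 -0.0117  0.0883] [ 0.589 -0.073  0.076] [0.615 0.011 0.095]
```

Call:
drive_tool([
  [[-0.1,0,0,-0.0238],[-0.1,0,0,-0.0238],[-0.1,0,0,-0.0238],[0,-0.167,0.07,0],[0,-0.167,0.07,0],[0,-0.167,0.07,0],[0,-0.167,0.07,0],[0,-0.167,0.07,0],[0,-0.167,0.07,0],[0,-0.167,0.07,0],[0,-0.167,0.07,0],[0,-0.167,0.07,0],[0,-0.167,0.07,0],[0,-0.167,0.07,0],[0,-0.167,0.07,0],[0,0,0,0],[0,0,0,0]],
], grip=0.75)

```text
time: 1.85
tool_pos: [0.4484, 0.0033, 0.2798]
ee_rot: [2.62, 1.569, 2.638]
wrist_force: [-0.3, 0.6, -0.6]
width: 0.071
```

Run:
```python
from h import *
o=robot.get_obs(); print(o['time'],o['tool_pos'],o['width']);print(toolR(o).round(4))
s=snap('wrist','wrist1.png');snap('top','top1.png')
```

```text
1.85 [0.44844206 0.00334801 0.27982889] 0.07096521153116216
[[-1.600e-03 -1.840e-02  9.998e-01]
 [ 9.000e-04  9.998e-01  1.840e-02]
 [-1.000e+00  9.000e-04 -1.600e-03]]
```

View pics/wrist1.png

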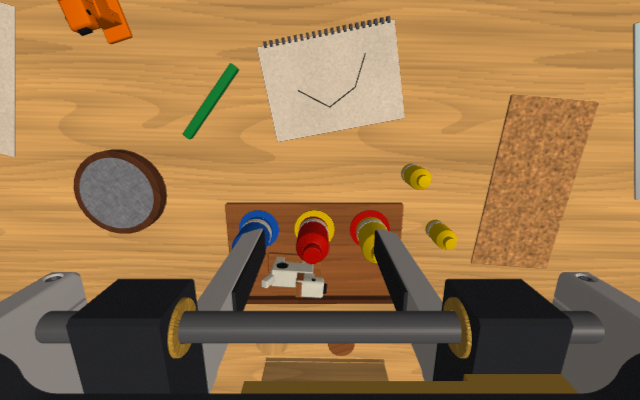

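The wrist view has the robot side up, with the stand low in the frame and the fingers covering the outer bottles. Next I move back 90 mm for a clear second view.

Call:
drive_tool([
  [[0,0,-0.2,0],[0,0,-0.2,0],[0,0,-0.08,0],[0,0,0,0],[0,0,0,0],[0,0,0,0]],
])

```text
time: 2.55
tool_pos: [0.3292, 0.002, 0.2804]
ee_rot: [0.73, 1.57, 0.753]
wrist_force: [0.6, 0.1, 0.3]
width: 0.0708
```

```bash
cp last_wrist.npz w1.npz
python3 - <<'E'
from h import *
o=robot.get_obs(); print(o['time'],o['tool_pos'],o['width'],abs(o['qvel']).max())
s=snap('wrist','wrist2.png'); print(-s['extrinsics'][:3,:3].T@s['extrinsics'][:3,3])
im=cv2.imread('pics/wrist2.png')
E
```

```text
2.55 [0.32923151 0.00196186 0.28038659] 0.07080040468281537 0.017911900489726854
[ 0.2505317  -0.00082401  0.46024209]
```

View pics/wrist2.png

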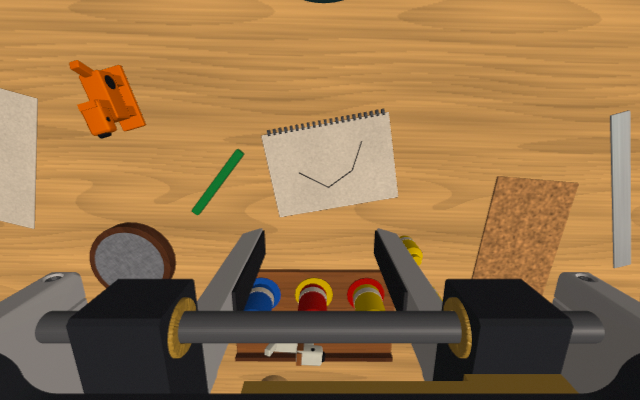

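The stand sits lower still in this view, so a forward position is needed to see it.

Call:
drive_tool([
  [[0,0,0.18,0],[0,0,0.18,0],[0,0,0.18,0],[0,0,0.18,0],[0,0,0.18,0],[0,0,0.18,0],[0,0,0,0],[0,0,0,0],[0,0,0,0]],
])

```text
time: 3.5
tool_pos: [0.5981, 0.0072, 0.2806]
ee_rot: [2.875, 1.57, 2.896]
wrist_force: [0.2, -1.5, 0.1]
width: 0.0706
```

```bash
cp last_wrist.npz w2.npz
python3 - <<'E'
from h import *
o=robot.get_obs(); print(o['time'],o['tool_pos'],o['width'],abs(o['qvel']).max())
s=snap('wrist','wrist3.png'); print(-s['extrinsics'][:3,:3].T@s['extrinsics'][:3,3])
E
cp last_wrist.npz w3.npz
```

```text
3.5 [0.5981347  0.00722758 0.28061938] 0.07064499505388934 0.046582070723632116
[0.51952766 0.00455379 0.46053768]
```

View pics/wrist3.png

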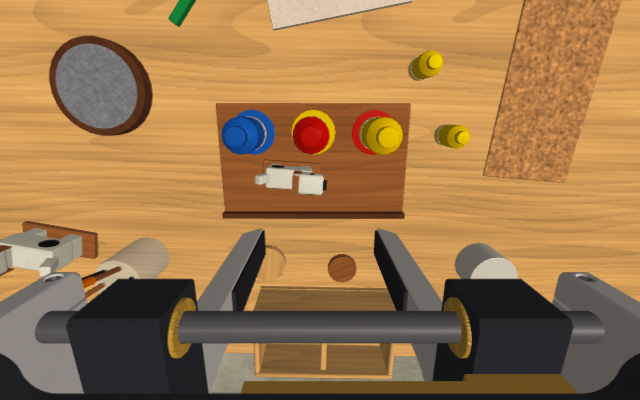

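Everything is clear here: blue (247,132), red (312,132), yellow (382,133), dog (293,180), plinth (100,85), mat (560,85). Now I measure from this view and the top view.

Run:
```python
from h import *
s=np.load('w3.npz');t=np.load('last_top.npz')
im=cv2.cvtColor(s['pixels'],cv2.COLOR_RGB2BGR)
cv2.imwrite('pics/w3crop.png',cv2.resize(im[95:225,205:425],None,fx=3.6,fy=3.6,interpolation=cv2.INTER_CUBIC))
P=cloud(s);hsv=cv2.cvtColor(s['pixels'],cv2.COLOR_RGB2HSV)
H,S,V=[hsv[...,i].astype(int) for i in range(3)]
M={'red':((H<5)|(H>174))&(S>190)&(V>90),'yellow':(abs(H-27)<6)&(S>190)&(V>80),'blue':(abs(H-109)<10)&(S>150)}
box=np.zeros(H.shape,bool);box[98:165,205:420]=1
for k,m in M.items():
    m=m&box; c=m&(P[...,2]>.1)&(P[...,2]<.118)
    v,u=np.nonzero(c); 
    hull=cv2.convexHull(np.stack([u,v],1).astype(np.float32))[:,0]
    pts=np.array([onplane(s,a,b,np.median(P[c][:,2]))[:2] for a,b in hull])
    print(k,'cap z',np.median(P[c][:,2]).round(4),'cloud mean',P[c].mean(0).round(4),'fit',fitcirc(pts).round(4))
    l=m&(P[...,2]<.021)&(P[...,2]>.008); l=cv2.morphologyEx(l.astype(np.uint8),cv2.MORPH_OPEN,np.ones((3,3)))>0
    v,u=np.nonzero(l); pts=np.array([onplane(s,a,b,.015)[:2] for a,b in zip(u,v)])
    hull=cv2.convexHull(pts.astype(np.float32)*1000)[:,0]/1000
    print('  coaster z',np.median(P[l][:,2]).round(4),len(pts),'fit',fitcirc(hull).round(4),'enc',np.round(cv2.minEnclosingCircle(pts.astype(np.float32))[0],4))
g=(S<70)&(V<190);g[140:]=0;g[:,160:]=0;g[:,:40]=0
c=max(cv2.findContours(g.astype(np.uint8),cv2.RETR_EXTERNAL,cv2.CHAIN_APPROX_NONE)[0],key=cv2.contourArea)
zz=np.median(P[g][:,2]); pts=np.array([onplane(s,a,b,.022)[:2] for a,b in c[:,0]]);print('plinth z',zz,fitcirc(pts))
w=np.load('w1.npz')
for nm,q,cor in [('w1',w,[(512,95),(598,102),(548,268),(472,262)])]:
    print('mat',[onplane(q,a,b,.004)[:2].round(3) for a,b in cor], np.median(cloud(q)[150:200,520:560,2]))
d=(S<70)&(V>110);d[:160]=0;d[200:]=0;d[:,:250]=0;d[:,330:]=0
for lo,hi in [(.055,.077),(.078,.1)]:
    q=P[d&(P[...,2]>lo)&(P[...,2]<hi)]; print(lo,hi,len(q),np.median(q,0).round(4),q.min(0).round(3),q.max(0).round(3))
```

```text
red cap z 0.1095 cloud mean [ 0.5421 -0.0049  0.1095] fit [ 0.5423 -0.0049  0.0121]
  coaster z 0.0157 406 fit [0.5406 0.0839 0.0308] enc [0.5408 0.0842]
yellow cap z 0.1095 cloud mean [0.5411 0.0841 0.1092] fit [0.5411 0.084  0.0124]
  coaster z 0.0156 335 fit [ 0.542  -0.0033  0.031 ] enc [ 0.5413 -0.003 ]
blue cap z 0.1093 cloud mean [ 0.5444 -0.0912  0.109 ] fit [ 0.5445 -0.0911  0.0127]
  coaster z 0.0156 443 fit [ 0.5441 -0.0914  0.0307] enc [ 0.5441 -0.0914]
plinth z 0.022786116081358613 [ 0.48776567 -0.30252613  0.0544126 ]
mat [array([0.335, 0.279]), array([0.342, 0.406]), array([0.61 , 0.393]), array([0.601, 0.263])] 0.005005338974364216
0.055 0.077 622 [ 0.5982 -0.0458  0.0665] [ 0.587 -0.07   0.055] [ 0.615 -0.004  0.077]
0.078 0.1 585 [ 0.6011 -0.0074  0.091 ] [ 0.59  -0.076  0.078] [0.617 0.011 0.094]
```

View pics/w3crop.png

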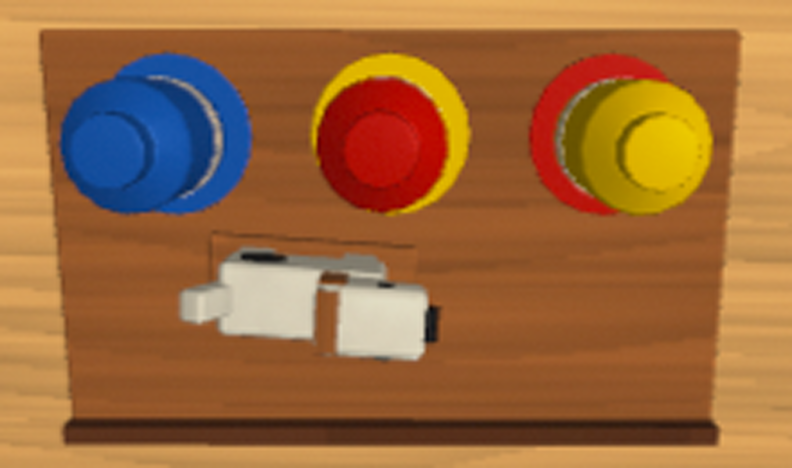

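Call:
drive_tool([
  [[0,0.156,-0.111,0],[0,0.155,-0.111,0],[0.15,0,0,0],[0.15,0,0,0],[0.15,0,0,0],[0.15,0,0,0],[0,0,0,0],[0,0,0,0],[0,0,0,0]],
])

```text
time: 4.45
tool_pos: [0.543, 0.0837, 0.1344]
ee_rot: [0.041, 1.564, 0.062]
wrist_force: [0.6, -0.1, 0.8]
width: 0.0704
```

```bash
cat >> h.py <<'E'
def delta(x,y,z=None,yaw=None):
    o=robot.get_obs();R=toolR(o);p=o['tool_pos']
    d=np.array([x,y,p[2] if z is None else z])-p
    y0=np.degrees(np.arctan2(R[1,1],R[0,1]))
    f=R.T@d/.25
    print('t',round(o['time'],2),'pos',p.round(4),'yawY %.2f'%y0,'w',round(o['width'],4),'F',o['wrist_force'].round(1),'qv %.3f'%abs(o['qvel']).max(),'| frac',f.round(3), 'rows',round(np.linalg.norm(d)/.05,1))
E
python3 - <<'E'
from h import *
delta(.5411,.084,.041)
E
```

```text
t 4.45 pos [0.543  0.0837 0.1344] yawY 91.19 w 0.0704 F [ 0.6 -0.1  0.8] qv 0.015 | frac [ 0.373  0.001 -0.01 ] rows 1.9
```

Call:
drive_tool([
  [[0.1,0,-0.008,0],[0.1,0,0,0],[0.1,0,0,0],[0.07,0,0,0],[0,0,0,0],[0,0,0,0]],
])

```text
time: 5.05
tool_pos: [0.5411, 0.0836, 0.0404]
ee_rot: [0.05, 1.567, 0.071]
wrist_force: [0.9, -0.3, 0.4]
width: 0.0704
```

Run:
```python
from h import *
delta(.5411,.084,.041)
```

```text
t 5.05 pos [0.5411 0.0836 0.0404] yawY 91.19 w 0.0704 F [ 0.9 -0.3  0.4] qv 0.014 | frac [-0.002  0.001 -0.   ] rows 0.0
```

Call:
drive_tool([
  [[0,0,0,0],[0,0,0,0],[0,0,0,0],[0,0,0,0],[0,0,0,0],[0,0,0,0]],
], grip=0.3)

```text
time: 5.65
tool_pos: [0.54, 0.0839, 0.039]
ee_rot: [0.401, 1.569, 0.422]
wrist_force: [-0.9, 1.7, 5.7]
width: 0.0453
```

Run:
```python
from h import *
delta(.557,.330,.17)
```

```text
t 5.65 pos [0.54   0.0839 0.039 ] yawY 91.19 w 0.0453 F [-0.9  1.7  5.7] qv 0.001 | frac [-0.523  0.983  0.089] rows 5.6
```

Call:
drive_tool([
  [[-0.06,0,0,0],[-0.15,0,0,0],[-0.15,0,0,0],[-0.164,0,0,0],[0,0.08,0.007,0],[0,0.164,0.015,0],[0,0.164,0.015,0],[0,0.164,0.015,0],[0,0.164,0.015,0],[0,0.164,0.015,0],[0,0.083,0.007,0],[0,0,0,0],[0,0,0,0],[0,0,0,0]],
])

```text
time: 7.05
tool_pos: [0.5567, 0.3283, 0.169]
ee_rot: [-1.872, 1.57, -1.853]
wrist_force: [-0.2, 0.3, -0.9]
width: 0.0454
```

Run:
```python
from h import *
delta(.557,.330,.028)
snap('scene','s2.png');snap('wrist','w4.png')
```

```text
t 7.05 pos [0.5567 0.3283 0.169 ] yawY 91.12 w 0.0454 F [-0.2  0.3 -0.9] qv 0.007 | frac [0.564 0.007 0.002] rows 2.8
```

View pics/s2.png

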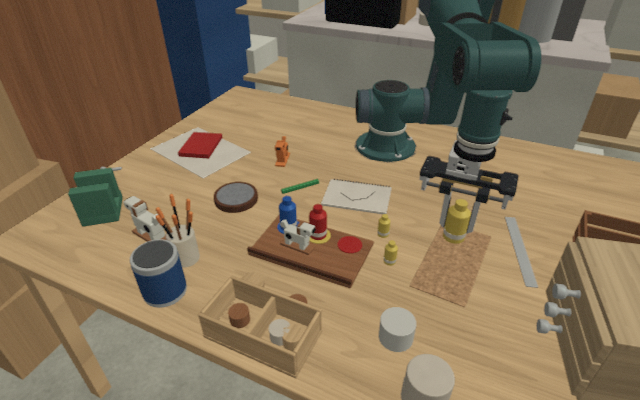

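The yellow bottle (458,220) hangs upright over the mat, so I lower it.

Call:
drive_tool([
  [[0.15,0.007,0,0],[0.15,0,0,0],[0.15,0,0,0],[0.07,0,0,0],[0.025,0,0,0],[0.012,0,0,0],[0,0,0,0],[0,0,0,0]],
])

```text
time: 7.95
tool_pos: [0.5578, 0.3319, 0.0319]
ee_rot: [0.435, 1.567, 0.455]
wrist_force: [0.4, 0.1, -0.4]
width: 0.0455
```

Call:
drive_tool([
  [[0.01,0,0,0],[0.004,0,0,0],[0,0,0,0],[0,0,0,0]],
])

```text
time: 8.35
tool_pos: [0.5574, 0.332, 0.028]
ee_rot: [0.397, 1.568, 0.418]
wrist_force: [1.2, -1.0, 4.7]
width: 0.045
```

Contact is light at 4.7 N, so I release and rise.

Call:
drive_tool([
  [[0,0,0,0],[0,0,0,0],[0,0,0,0],[-0.05,0,0,0],[-0.15,0,0,0],[-0.16,0,0,0],[-0.16,0,0,0],[-0.04,0,0,0]],
], grip=0.75)

```text
time: 9.15
tool_pos: [0.559, 0.3327, 0.1739]
ee_rot: [0.438, 1.559, 0.459]
wrist_force: [0.1, 0.4, 0.9]
width: 0.0705
```

Run:
```python
from h import *
delta(.5422,-.0049,.17)
snap('wrist','w5.png')
```

```text
t 9.15 pos [0.559  0.3327 0.1739] yawY 91.20 w 0.0705 F [0.1 0.4 0.9] qv 0.152 | frac [ 0.008 -1.349 -0.095] rows 6.8
```

View pics/w5.png

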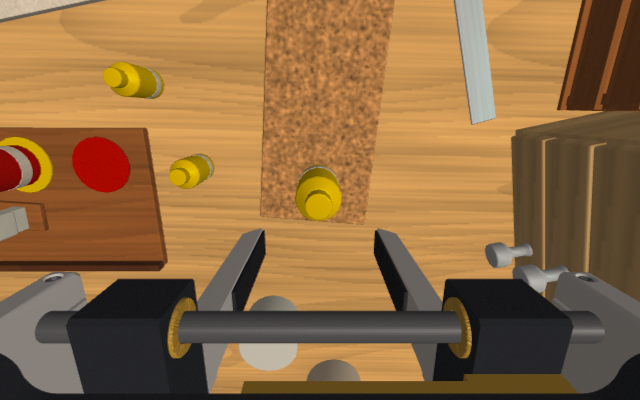

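The yellow bottle stands on the mat at (320,190). The uncovered red coaster is at (101,165). Red bottle next.

Call:
drive_tool([
  [[0,-0.08,-0.006,0],[0,-0.16,-0.011,0],[0,-0.17,-0.012,0],[0,-0.17,-0.012,0],[0,-0.17,-0.012,0],[0,-0.17,-0.012,0],[0,-0.17,-0.012,0],[0,-0.17,-0.012,0],[0,-0.089,-0.006,0],[0.1,0,0,0],[0.05,0,0,0],[0,0,0,0],[0,0,0,0]],
])

```text
time: 10.5
tool_pos: [0.5393, -0.0055, 0.1279]
ee_rot: [2.922, 1.569, 2.944]
wrist_force: [-0.4, 0.2, 0.1]
width: 0.0707
```

Run:
```python
from h import *
delta(.5422,-.0049,.041)
```

```text
t 10.5 pos [ 0.5393 -0.0055  0.1279] yawY 91.25 w 0.0707 F [-0.4  0.2  0.1] qv 0.032 | frac [0.347 0.002 0.012] rows 1.7
```

Call:
drive_tool([
  [[0.09,0.002,0.01,0],[0.1,0,0,0],[0.1,0,0,0],[0.055,0,0,0],[0,0,0,0],[0,0,0,0]],
])

```text
time: 11.1
tool_pos: [0.5431, -0.0054, 0.0436]
ee_rot: [-0.085, 1.569, -0.063]
wrist_force: [0.1, 0.2, 1.2]
width: 0.0702
```

Run:
```python
from h import *
delta(.5422,-.0049,.041)
```

```text
t 11.1 pos [ 0.5431 -0.0054  0.0436] yawY 91.22 w 0.0702 F [0.1 0.2 1.2] qv 0.020 | frac [ 0.01   0.002 -0.004] rows 0.1
```

Call:
drive_tool([
  [[0,0,0,0],[0,0,0,0],[0,0,0,0],[0,0,0,0],[0,0,0,0],[0,0,0,0]],
], grip=0.3)

```text
time: 11.7
tool_pos: [0.5429, -0.0054, 0.0434]
ee_rot: [0.237, 1.569, 0.258]
wrist_force: [-0.7, 0.8, 3.6]
width: 0.0453
```

Run:
```python
from h import *
delta(.472,.335,.17)
```

```text
t 11.7 pos [ 0.5429 -0.0054  0.0434] yawY 91.19 w 0.0453 F [-0.7  0.8  3.6] qv 0.002 | frac [-0.506  1.367 -0.254] rows 7.4
```

Call:
drive_tool([
  [[-0.06,0,0,0],[-0.15,0,0,0],[-0.15,0,0,0],[-0.146,0,0,0],[0,0.08,-0.015,0],[0,0.16,-0.03,0],[0,0.17,-0.032,0],[0,0.17,-0.032,0],[0,0.17,-0.032,0],[0,0.17,-0.032,0],[0,0.17,-0.032,0],[0,0.17,-0.032,0],[0,0.107,-0.017,0],[0,0,0,0],[0,0,0,0],[0.15,0,0,0],[0.15,0,0,0],[0.1,0,0,0],[0,0,0,0],[0,0,0,0]],
])

```text
time: 13.7
tool_pos: [0.4722, 0.3335, 0.0694]
ee_rot: [-1.844, 1.57, -1.825]
wrist_force: [1.5, -0.6, -0.5]
width: 0.0454
```

Run:
```python
from h import *
delta(.472,.335,.0325)
```

```text
t 13.7 pos [0.4722 0.3335 0.0694] yawY 91.09 w 0.0454 F [ 1.5 -0.6 -0.5] qv 0.049 | frac [ 0.148  0.006 -0.001] rows 0.7
```

Call:
drive_tool([
  [[0.08,0,0,0],[0.045,0,0,0],[0.015,0,0,0],[0.006,0,0,0],[0,0,0,0],[0,0,0,0]],
])

```text
time: 14.3
tool_pos: [0.4722, 0.3351, 0.0334]
ee_rot: [0.505, 1.569, 0.526]
wrist_force: [0.3, 0.4, -1.4]
width: 0.0455
```

Call:
drive_tool([
  [[0.005,0,0,0],[0,0,0,0],[0,0,0,0]],
])

```text
time: 14.6
tool_pos: [0.4723, 0.3352, 0.0324]
ee_rot: [0.502, 1.569, 0.523]
wrist_force: [-0.8, 0.8, 3.1]
width: 0.0456
```

Call:
drive_tool([
  [[0,0,0,0],[0,0,0,0],[0,0,0,0],[-0.05,0,0,0],[-0.15,0,0,0],[-0.16,0,0,0],[-0.16,0,0,0],[-0.03,0,0,0],[0,0,0,0],[0,0,0,0]],
], grip=0.75)

```text
time: 15.6
tool_pos: [0.471, 0.3343, 0.1673]
ee_rot: [-2.653, 1.568, -2.632]
wrist_force: [0.8, -0.3, -0.9]
width: 0.0706
```

Run:
```python
from h import *
delta(.5445,-.0911,.17)
```

```text
t 15.6 pos [0.471  0.3343 0.1673] yawY 91.19 w 0.0706 F [ 0.8 -0.3 -0.9] qv 0.030 | frac [-0.01  -1.707  0.259] rows 8.6
```

Call:
drive_tool([
  [[0,-0.087,0.013,0],[0,-0.17,0.026,0],[0,-0.17,0.026,0],[0,-0.17,0.026,0],[0,-0.17,0.026,0],[0,-0.17,0.026,0],[0,-0.17,0.026,0],[0,-0.17,0.026,0],[0,-0.17,0.026,0],[0,-0.17,0.026,0],[0,-0.09,0.012,0],[0.1,0,0,0],[0.05,0,0,0],[0,0,0,0],[0,0,0,0]],
])

```text
time: 17.1
tool_pos: [0.5446, -0.0898, 0.13]
ee_rot: [2.802, 1.568, 2.824]
wrist_force: [0.3, -0.4, 0.4]
width: 0.0703
```

Run:
```python
from h import *
delta(.5445,-.0911,.041)
```

```text
t 17.1 pos [ 0.5446 -0.0898  0.13  ] yawY 91.25 w 0.0703 F [ 0.3 -0.4  0.4] qv 0.035 | frac [ 0.356 -0.006  0.001] rows 1.8
```

Call:
drive_tool([
  [[0.09,-0.005,0.001,0],[0.1,0,0,0],[0.1,0,0,0],[0.064,0,0,0],[0,0,0,0],[0,0,0,0]],
])

```text
time: 17.7
tool_pos: [0.5462, -0.0914, 0.0438]
ee_rot: [-0.235, 1.569, -0.213]
wrist_force: [-0.2, 0.7, -0.3]
width: 0.0706
```

Run:
```python
from h import *
delta(.5445,-.0911,.041)
```

```text
t 17.7 pos [ 0.5462 -0.0914  0.0438] yawY 91.25 w 0.0706 F [-0.2  0.7 -0.3] qv 0.023 | frac [ 0.011  0.002 -0.007] rows 0.1
```

Call:
drive_tool([
  [[0,0,0,0],[0,0,0,0],[0,0,0,0],[0,0,0,0],[0,0,0,0],[0,0,0,0]],
], grip=0.3)

```text
time: 18.3
tool_pos: [0.5461, -0.092, 0.0436]
ee_rot: [-0.236, 1.569, -0.215]
wrist_force: [-0.3, 0.0, 4.6]
width: 0.0455
```

Run:
```python
from h import *
delta(.387,.340,.17)
```

```text
t 18.3 pos [ 0.5461 -0.092   0.0436] yawY 91.19 w 0.0455 F [-0.3  0.   4.6] qv 0.002 | frac [-0.507  1.741 -0.6  ] rows 9.5
```

Call:
drive_tool([
  [[-0.06,0,0,0],[-0.15,0,0,0],[-0.15,0,0,0],[-0.147,0,0,0],[0,0.087,-0.03,0],[0,0.158,-0.0545,0],[0,0.158,-0.0545,0],[0,0.158,-0.0545,0],[0,0.158,-0.0545,0],[0,0.158,-0.0545,0],[0,0.158,-0.0545,0],[0,0.158,-0.0545,0],[0,0.158,-0.0545,0],[0,0.158,-0.0545,0],[0,0.158,-0.0545,0],[0,0.074,-0.025,0],[0,0,0,0],[0,0,0,0],[0,0,0,0]],
])

```text
time: 20.2
tool_pos: [0.3869, 0.3392, 0.1695]
ee_rot: [-1.598, 1.57, -1.579]
wrist_force: [0.1, 0.1, -0.5]
width: 0.0455
```

Run:
```python
from h import *
delta(.387,.340,.0326)
```

```text
t 20.2 pos [0.3869 0.3392 0.1695] yawY 91.12 w 0.0455 F [ 0.1  0.1 -0.5] qv 0.013 | frac [0.548 0.004 0.   ] rows 2.7
```

Call:
drive_tool([
  [[0.15,0,0,0],[0.15,0,0,0],[0.15,0,0,0],[0.06,0,0,0],[0.025,0,0,0],[0.008,0,0,0],[0,0,0,0],[0,0,0,0]],
])

```text
time: 21.0
tool_pos: [0.3878, 0.3407, 0.0355]
ee_rot: [0.591, 1.568, 0.611]
wrist_force: [0.1, -0.1, -0.7]
width: 0.0457
```

Call:
drive_tool([
  [[0.009,0,0,0],[0.003,0,0,0],[0,0,0,0],[0,0,0,0]],
])

```text
time: 21.4
tool_pos: [0.3876, 0.3409, 0.0326]
ee_rot: [0.502, 1.568, 0.523]
wrist_force: [-1.0, -0.0, 5.5]
width: 0.0455
```

Call:
drive_tool([
  [[0,0,0,0],[0,0,0,0],[0,0,0,0],[-0.05,0,0,0],[-0.15,0,0,0],[-0.16,0,0,0],[-0.16,0,0,0],[-0.16,0,0,0],[-0.16,0,0,0],[0,0,0,0],[0,0,0,0]],
], grip=0.75)

```text
time: 22.5
tool_pos: [0.387, 0.3406, 0.2426]
ee_rot: [0.614, 1.567, 0.635]
wrist_force: [0.1, -1.0, -0.8]
width: 0.0707
```

Run:
```python
from h import *
delta(.60,-.03,.28)
snap('top','t3.png');snap('scene','s3.png')
```

```text
t 22.5 pos [0.387  0.3406 0.2426] yawY 91.20 w 0.0707 F [ 0.1 -1.  -0.8] qv 0.068 | frac [-0.15  -1.499  0.821] rows 8.6
```

View pics/s3.png

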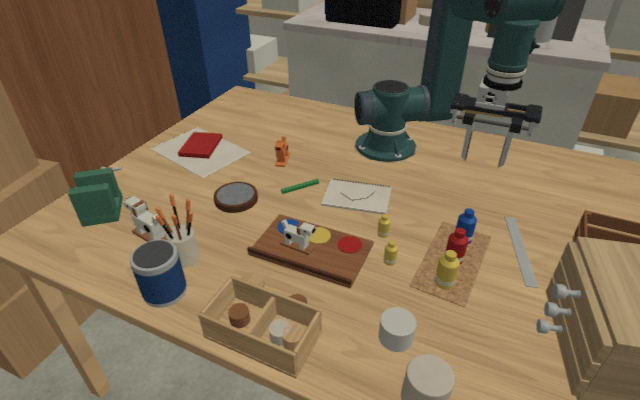

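All three bottles stand on the mat: blue (466,225), red (457,245), yellow (448,270). Now over the dog for a close look, with the coasters uncovered.

Call:
drive_tool([
  [[-0.015,-0.15,0.082,0],[-0.015,-0.15,0.082,0],[-0.015,-0.15,0.082,0],[-0.015,-0.15,0.082,0],[-0.015,-0.15,0.082,0],[-0.015,-0.15,0.082,0],[-0.015,-0.15,0.082,0],[-0.015,-0.15,0.082,0],[-0.015,-0.15,0.082,0],[-0.015,-0.15,0.082,0],[0,0,0,0],[0,0,0,0],[0,0,0,0]],
])

```text
time: 23.9
tool_pos: [0.5985, -0.0294, 0.2769]
ee_rot: [2.754, 1.568, 2.775]
wrist_force: [-0.7, 0.2, 0.0]
width: 0.0703
```

Run:
```python
from h import *
delta(.60,-.03,.28)
s=snap('wrist','w6.png')
im=cv2.cvtColor(s['pixels'],cv2.COLOR_RGB2BGR)
cv2.imwrite('pics/w6crop.png',cv2.resize(im[95:225,225:445],None,fx=3.6,fy=3.6,interpolation=cv2.INTER_CUBIC))
P=cloud(s);hsv=cv2.cvtColor(s['pixels'],cv2.COLOR_RGB2HSV)
H,S,V=[hsv[...,i].astype(int) for i in range(3)]
M={'red':((H<5)|(H>174))&(S>190)&(V>90),'yellow':(abs(H-27)<6)&(S>190)&(V>80),'blue':(abs(H-109)<10)&(S>150)}
box=np.zeros(H.shape,bool);box[98:165,205:440]=1
for k,m in M.items():
    m=m&box&(abs(P[...,2]-.015)<.01); m=cv2.morphologyEx(m.astype(np.uint8),cv2.MORPH_OPEN,np.ones((3,3)))
    c=max(cv2.findContours(m,cv2.RETR_EXTERNAL,cv2.CHAIN_APPROX_NONE)[0],key=cv2.contourArea)
    pts=np.array([onplane(s,a,b,.015)[:2] for a,b in c[:,0]]);q=m>0
    print(k,fitcirc(pts).round(4),'px',c[:,0].mean(0).round(1),'z',np.median(P[q][:,2]).round(4))
g=(S<70)&(V<190);g[140:]=0;g[:,200:]=0;g[:,:40]=0
c=max(cv2.findContours(g.astype(np.uint8),cv2.RETR_EXTERNAL,cv2.CHAIN_APPROX_NONE)[0],key=cv2.contourArea)
pts=np.array([onplane(s,a,b,.022)[:2] for a,b in c[:,0]]);print('plinth',fitcirc(pts),c[:,0].mean(0))
d=(S<80)&(V>90);d[:155]=0;d[205:]=0;d[:,:260]=0;d[:,370:]=0
for lo,hi in [(.03,.055),(.06,.072),(.083,.1)]:
    m=(d&(P[...,2]>lo)&(P[...,2]<hi)).astype(np.uint8); m=cv2.morphologyEx(m,cv2.MORPH_OPEN,np.ones((3,3)))
    if m.sum()<20: continue
    q=P[m>0]; zm=np.median(q[:,2]); c=max(cv2.findContours(m,cv2.RETR_EXTERNAL,cv2.CHAIN_APPROX_NONE)[0],key=cv2.contourArea)
    pts=np.array([onplane(s,a,b,zm)[:2] for a,b in c[:,0]]).astype(np.float32)
    print(lo,len(q),np.median(q,0).round(4),cv2.minAreaRect(pts*1000))
```

```text
t 23.9 pos [ 0.5985 -0.0294  0.2769] yawY 91.25 w 0.0703 F [-0.7  0.2  0. ] qv 0.018 | frac [-0.012 -0.002  0.006] rows 0.1
red [0.5407 0.0842 0.0307] px [399.1 132.5] z 0.0158
yellow [ 0.5424 -0.0034  0.031 ] px [337.9 132.7] z 0.0156
blue [ 0.5442 -0.0916  0.0305] px [277.3 132.5] z 0.0156
plinth [ 0.48780722 -0.30244815  0.05440452] [121.02118644  85.94067797]
0.06 596 [ 0.5994 -0.0449  0.0665] ((600.5549926757812, -46.68082809448242), (37.63752746582031, 28.19645881652832), 87.02392578125)
0.083 520 [ 0.6021 -0.0053  0.0913] ((602.3515014648438, -3.8128738403320312), (25.648189544677734, 30.037439346313477), 1.2247693538665771)
```

View pics/w6crop.png

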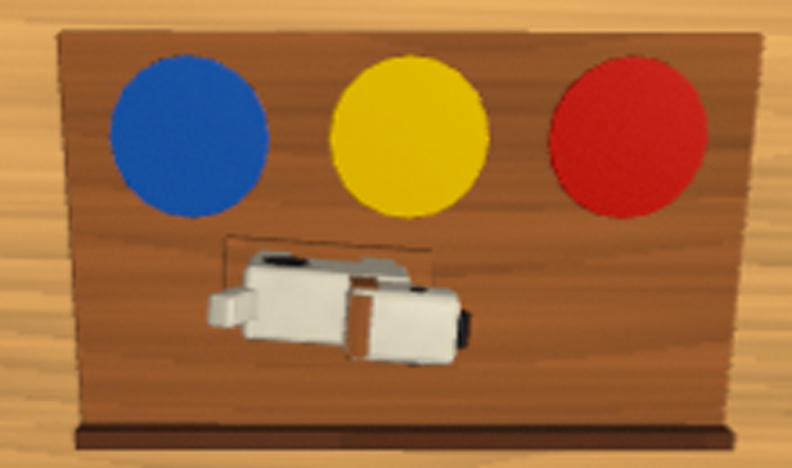

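Run:
```python
from h import *
s=np.load('last_wrist.npz')
for z in (.016,.020):
    a=onplane(s,225+225/3.6,95+237/3.6,z)[:2];b=onplane(s,225+432/3.6,95+250/3.6,z)[:2]
    u=(b-a)/np.linalg.norm(b-a);n=np.array([u[1],-u[0]])
    print(z,a.round(4),b.round(4),np.linalg.norm(b-a),np.degrees(np.arctan2(u[1],u[0])),((a+b)/2+n*.017).round(4))
print(robot.get_obs()['joint_positions'].round(2))
P=cloud(s)
# height profile near dog side columns
for c in (300,310,318,335):
    print(c,[(r,int(1000*P[r,c,2]),int(1000*P[r,c,0])) for r in range(158,200,2)])
```

```text
0.016 [ 0.5842 -0.0769] [0.5878 0.0083] 0.08522165112007613 87.63181579626388 [ 0.603 -0.035]
0.02 [ 0.5837 -0.0765] [0.5871 0.0079] 0.0844487642544803 87.63181579626392 [ 0.6024 -0.035 ]
[-0.14  0.2   1.1   0.    1.84 -1.74]
300 [(158, 11, 580), (160, 11, 583), (162, 21, 584), (164, 20, 587), (166, 47, 586), (168, 60, 587), (170, 66, 588), (172, 67, 591), (174, 68, 593), (176, 66, 596), (178, 67, 599), (180, 65, 602), (182, 67, 604), (184, 66, 607), (186, 66, 610), (188, 66, 612), (190, 13, 628), (192, 11, 632), (194, 11, 635), (196, 12, 638), (198, 11, 641)]
310 [(158, 12, 579), (160, 13, 582), (162, 18, 584), (164, 21, 587), (166, 19, 590), (168, 56, 587), (170, 65, 588), (172, 65, 591), (174, 66, 593), (176, 66, 596), (178, 67, 599), (180, 68, 601), (182, 66, 604), (184, 68, 606), (186, 66, 610), (188, 66, 612), (190, 12, 628), (192, 12, 631), (194, 12, 634), (196, 11, 638), (198, 13, 640)]
318 [(158, 13, 579), (160, 12, 582), (162, 13, 585), (164, 19, 587), (166, 21, 590), (168, 49, 588), (170, 64, 588), (172, 66, 590), (174, 67, 593), (176, 66, 596), (178, 67, 598), (180, 66, 601), (182, 65, 604), (184, 68, 606), (186, 66, 609), (188, 66, 612), (190, 65, 615), (192, 13, 631), (194, 14, 634), (196, 11, 638), (198, 12, 641)]
335 [(158, 13, 578), (160, 11, 582), (162, 12, 585), (164, 21, 586), (166, 21, 589), (168, 41, 589), (170, 57, 589), (172, 66, 590), (174, 81, 590), (176, 90, 591), (178, 90, 593), (180, 92, 595), (182, 91, 598), (184, 91, 601), (186, 91, 603), (188, 90, 606), (190, 90, 608), (192, 92, 610), (194, 90, 614), (196, 12, 637), (198, 13, 640)]
```

Dog centre is about (0.602, -0.035), nose heading about 87.4°, plate top at z≈0.020 and body top at 0.067. I turn the jaws across its body.

Call:
drive_tool([
  [[0.035,0,0,0.0237],[0.035,0,0,0.0237],[0.035,0,0,0.0237],[0.035,0,0,0.0237],[0.035,0,0,0.0237],[0.035,0,0,0.0237],[0.035,0,0,0.0237],[0.035,0,0,0.0237],[0.035,0,0,0.0237],[0.035,0,0,0.0237],[0.035,0,0,0.0237],[0,0,0,0],[0,0,0,0],[0,0,0,0]],
])

```text
time: 25.35
tool_pos: [0.5994, -0.0298, 0.1829]
ee_rot: [1.573, 1.569, -0.042]
wrist_force: [0.3, 0.5, -0.1]
width: 0.07
```

Run:
```python
from h import *
delta(.6015,-.035,.034)
```

```text
t 25.35 pos [ 0.5994 -0.0298  0.1829] yawY -2.49 w 0.07 F [ 0.3  0.5 -0.1] qv 0.011 | frac [0.596 0.008 0.02 ] rows 3.0
```

Call:
drive_tool([
  [[0.1,0.008,0.02,0],[0.15,0,0,0],[0.13,0,0,0],[0,0,0,0],[0,0,0,0]],
])

```text
time: 25.85
tool_pos: [0.6012, -0.0354, 0.0876]
ee_rot: [-3.016, 1.571, 1.651]
wrist_force: [1.0, -0.2, 0.1]
width: 0.0706
```

Run:
```python
from h import *
delta(.6015,-.035,.034)
s=snap('wrist','w7.png');s=snap('top','t7.png')
im=cv2.imread('pics/t7.png'); a=cv2.resize(im[110:230,230:380],None,fx=4,fy=4,interpolation=cv2.INTER_CUBIC);cv2.imwrite('pics/t7c.png',a)
```

```text
t 25.85 pos [ 0.6012 -0.0354  0.0876] yawY -2.61 w 0.0706 F [ 1.  -0.2  0.1] qv 0.053 | frac [ 0.214  0.001 -0.002] rows 1.1
```

View pics/w7.png

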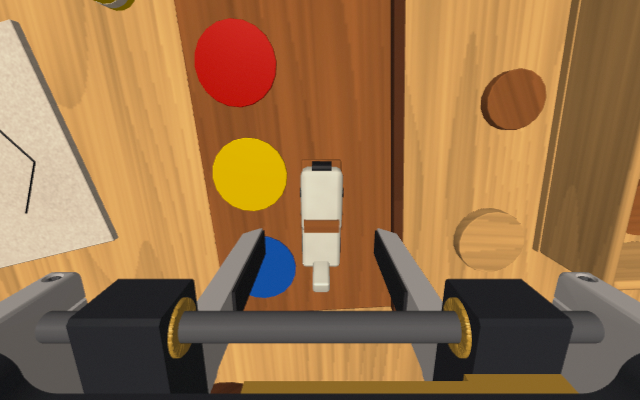

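The dog (322,220) lies parallel to the pads and centred between the fingers. Down and close.

Call:
drive_tool([
  [[0.1,0,0,0],[0.08,0,0,0],[0.03,0,0,0],[0,0,0,0],[0,0,0,0]],
])

```text
time: 26.45
tool_pos: [0.6024, -0.0357, 0.0364]
ee_rot: [1.481, 1.568, -0.136]
wrist_force: [-0.1, -1.3, 0.5]
width: 0.0705
```

Call:
drive_tool([
  [[0,0,0,0],[0,0,0,0],[0,0,0,0],[0,0,0,0],[0,0,0,0],[0,0,0,0],[0,0,0,0]],
], grip=0.1)

```text
time: 27.15
tool_pos: [0.6013, -0.0355, 0.0345]
ee_rot: [1.784, 1.57, 0.166]
wrist_force: [0.0, 0.2, -0.1]
width: 0.0281
```

Run:
```python
from h import *
delta(.4878,-.3024,.14)
```

```text
t 27.15 pos [ 0.6013 -0.0355  0.0345] yawY -2.66 w 0.0281 F [ 0.   0.2 -0.1] qv 0.002 | frac [-0.422 -0.404  1.087] rows 6.2
```

Call:
drive_tool([
  [[-0.06,0,0,0],[-0.12,0,0,0],[-0.12,0,0,0],[-0.12,0,0,0],[0,-0.03,0.08,0],[0,-0.056,0.151,0],[0,-0.056,0.151,0],[0,-0.056,0.151,0],[0,-0.056,0.151,0],[0,-0.056,0.151,0],[0,-0.056,0.151,0],[0,-0.038,0.101,0],[0,0,0,0],[0,0,0,0],[0,0,0,0]],
])

```text
time: 28.65
tool_pos: [0.488, -0.3013, 0.1398]
ee_rot: [2.539, 1.57, 0.922]
wrist_force: [0.7, -1.3, -2.0]
width: 0.0278
```

Run:
```python
from h import *
delta(.4878,-.3024,.0445)
snap('scene','s8.png')
snap('wrist','w8.png')
```

```text
t 28.65 pos [ 0.488  -0.3013  0.1398] yawY -2.60 w 0.0278 F [ 0.7 -1.3 -2. ] qv 0.013 | frac [ 0.381 -0.001  0.005] rows 1.9
```

View pics/s8.png

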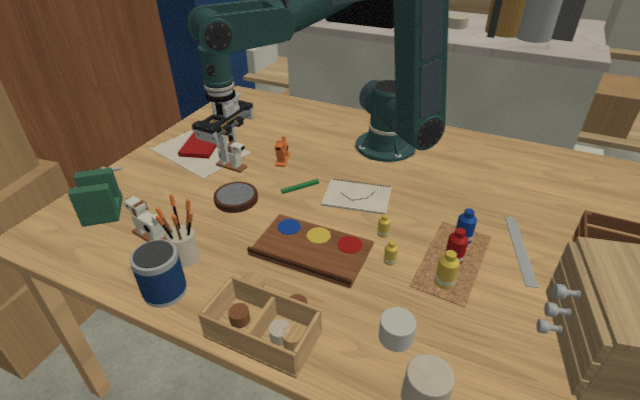

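View pics/w8.png

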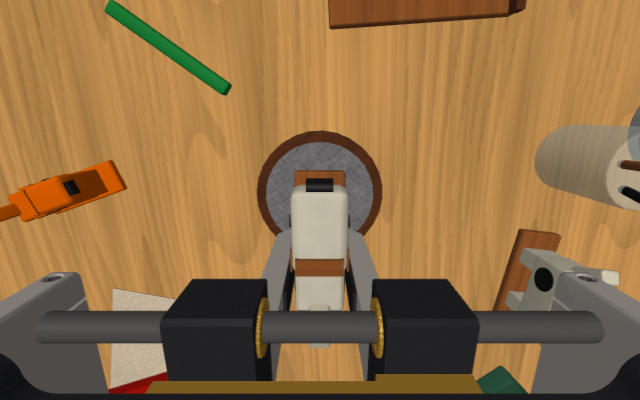

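The dog is held upright, plate level, above the plinth (320,190). Now I lower it.

Call:
drive_tool([
  [[0.13,0,0.003,0],[0.13,0,0,0],[0.07,0,0,0],[0.03,0,0,0],[0.01,0,0,0],[0,0,0,0],[0,0,0,0]],
])

```text
time: 29.45
tool_pos: [0.4886, -0.3035, 0.0486]
ee_rot: [1.016, 1.568, -0.6]
wrist_force: [0.2, -0.0, -1.6]
width: 0.0276
```

Run:
```python
from h import *
delta(.4878,-.3024,.0445)
```

```text
t 29.45 pos [ 0.4886 -0.3035  0.0486] yawY -2.64 w 0.0276 F [ 0.2 -0.  -1.6] qv 0.003 | frac [ 0.016 -0.003 -0.004] rows 0.1
```

Call:
drive_tool([
  [[0.007,-0.002,-0.004,0],[0.004,0,0,0],[0.003,0,0,0],[0,0,0,0],[0,0,0,0]],
])

```text
time: 29.95
tool_pos: [0.4874, -0.3022, 0.0445]
ee_rot: [1.107, 1.57, -0.51]
wrist_force: [-1.2, 0.6, 4.9]
width: 0.0277
```

Call:
drive_tool([
  [[0,0,0,0],[0,0,0,0],[0,0,0,0],[0,0,0,0],[-0.05,0,0,0],[-0.15,0,0,0],[-0.18,0,0,0],[-0.18,0,0,0],[-0.18,0,0,0],[-0.18,0,0,0],[0,0,0,0],[0,0,0,0],[0,0,0,0]],
], grip=0.75)

```text
time: 31.25
tool_pos: [0.4866, -0.3017, 0.2722]
ee_rot: [-2.201, 1.569, 2.464]
wrist_force: [-0.2, 0.1, -0.3]
width: 0.0708
```

Run:
```python
from h import *
delta(.4878,-.3024,.0445)
s=snap('wrist','w9.png');snap('scene','s9.png')
im=cv2.imread('pics/w9.png');sc=cv2.imread('pics/s9.png')
cv2.imwrite('pics/c9.png',np.hstack([cv2.resize(im[100:300,220:420],(400,400)),cv2.resize(sc[130:230,180:280],(400,400))]))
P=cloud(s);hsv=cv2.cvtColor(s['pixels'],cv2.COLOR_RGB2HSV);S=hsv[...,1].astype(int);V=hsv[...,2].astype(int)
q=P[(P[...,2]>.015)&(P[...,2]<.029)&(np.hypot(P[...,0]-.4878,P[...,1]+.3024)<.075)]
m=((P[...,2]>.015)&(np.hypot(P[...,0]-.4878,P[...,1]+.3024)<.08)).astype(np.uint8)
b=((P[...,2]>.071)&(P[...,2]<.082)&(np.hypot(P[...,0]-.4878,P[...,1]+.3024)<.07)&(S<80)).astype(np.uint8)
h=((P[...,2]>.092)&(P[...,2]<.11)&(np.hypot(P[...,0]-.4878,P[...,1]+.3024)<.07)&(S<80)).astype(np.uint8)
for k,mm in (('body',b),('head',h)):
    mm=cv2.morphologyEx(mm,cv2.MORPH_OPEN,np.ones((3,3)))
    c=max(cv2.findContours(mm,cv2.RETR_EXTERNAL,cv2.CHAIN_APPROX_NONE)[0],key=cv2.contourArea);z=np.median(P[mm>0][:,2])
    pts=np.array([onplane(s,a,bb,z)[:2] for a,bb in c[:,0]]).astype(np.float32)
    print(k,z,cv2.minAreaRect(pts*1000))
```

```text
t 31.25 pos [ 0.4866 -0.3017  0.2722] yawY -2.66 w 0.0708 F [-0.2  0.1 -0.3] qv 0.026 | frac [0.911 0.006 0.004] rows 4.6
body 0.07648498150198975 ((487.15496826171875, -315.964599609375), (31.897546768188477, 27.299850463867188), 87.36683654785156)
head 0.1009909160674716 ((489.2818908691406, -267.99261474609375), (34.98663330078125, 24.85466957092285), 87.36434173583984)
```

View pics/c9.png

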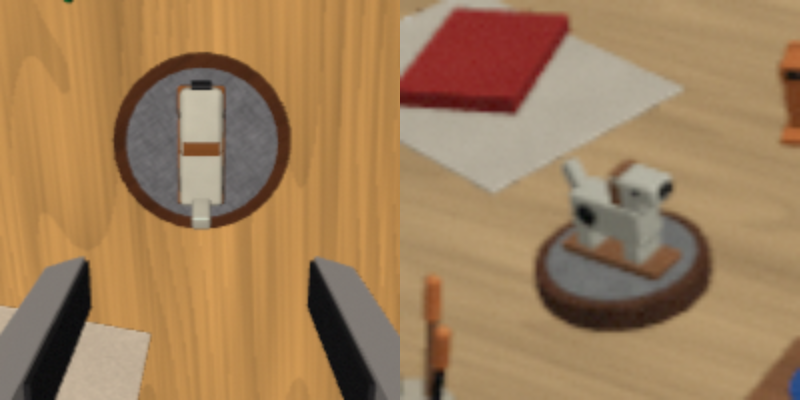

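The dog stands upright, centred on the plinth (201,140 in the left crop). Back to the mat for the bottles.

Call:
drive_tool([
  [[0,0,0,-0.0237],[0,0,0,-0.0237],[0,0,0,-0.0237],[0,0,0,-0.0237],[0,0,0,-0.0237],[0,0,0,-0.0237],[0,0,0,-0.0237],[0,0,0,-0.0237],[0,0,0,-0.0237],[0,0,0,-0.0237],[0,0,0,-0.0237],[0,0,0,0]],
])

```text
time: 32.55
tool_pos: [0.4866, -0.3017, 0.2716]
ee_rot: [2.442, 1.567, 2.463]
wrist_force: [0.0, 0.8, 0.3]
width: 0.0707
```

Call:
drive_tool([
  [[0,0.171,0.0246,0],[0,0.171,0.0246,0],[0,0.171,0.0246,0],[0,0.171,0.0246,0],[0,0.171,0.0246,0],[0,0.171,0.0246,0],[0,0.171,0.0246,0],[0,0.171,0.0246,0],[0,0.171,0.0246,0],[0,0.171,0.0246,0],[0,0.171,0.0246,0],[0,0.171,0.0246,0],[0,0.171,0.0246,0],[0,0.171,0.0246,0],[0,0,0,0],[0,0,0,0],[0,0,0,0]],
])

```text
time: 34.25
tool_pos: [0.5606, 0.2971, 0.2731]
ee_rot: [-2.349, 1.57, -2.33]
wrist_force: [-0.4, 0.3, 0.2]
width: 0.0703
```

Run:
```python
from h import *
delta(.557,.332,.17)
s=snap('wrist','w10.png')
P=cloud(s);hsv=cv2.cvtColor(s['pixels'],cv2.COLOR_RGB2HSV)
H,S,V=[hsv[...,i].astype(int) for i in range(3)]
M={'red':((H<5)|(H>174))&(S>190)&(V>90),'yellow':(abs(H-27)<6)&(S>190)&(V>80),'blue':(abs(H-109)<10)&(S>150)}
for k,m in M.items():
    c=m&(P[...,2]>.09)&(P[...,2]<.106)&(P[...,1]>.28)&(P[...,1]<.4)
    v,u=np.nonzero(c); 
    if len(u)<10: print(k,'none');continue
    hull=cv2.convexHull(np.stack([u,v],1).astype(np.float32))[:,0];z=np.median(P[c][:,2])
    pts=np.array([onplane(s,a,b,z)[:2] for a,b in hull])
    print(k,'cap z',z.round(4),'mean',P[c].mean(0).round(4),'fit',fitcirc(pts).round(4),'px',u.mean(),v.mean())
```

```text
t 34.25 pos [0.5606 0.2971 0.2731] yawY 91.06 w 0.0703 F [-0.4  0.3  0.2] qv 0.016 | frac [ 0.412  0.14  -0.012] rows 2.2
red cap z 0.0986 mean [0.4719 0.3345 0.0984] fit [0.472  0.3345 0.0122] px 354.36692506459946 107.35658914728683
yellow cap z 0.0986 mean [0.5578 0.3312 0.0982] fit [0.5577 0.3311 0.0125] px 348.11854103343467 181.48024316109422
blue cap z 0.0985 mean [0.3873 0.3399 0.0981] fit [0.3873 0.3397 0.0125] px 363.51485148514854 23.80990099009901
```

View pics/w10.png

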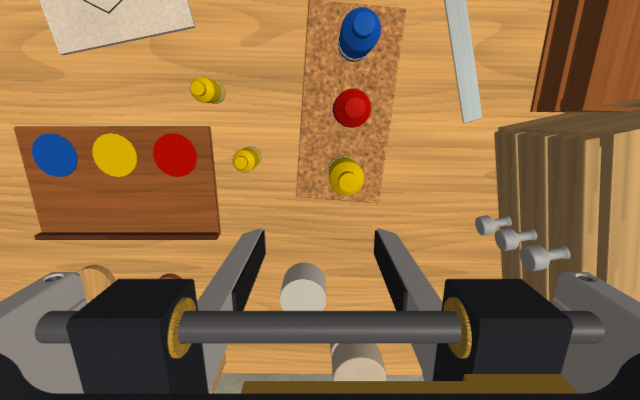

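Blue (363,24), red (354,107) and yellow (348,181) stand upright on the mat. Blue first.

Call:
drive_tool([
  [[0,0.046,-0.1725,0],[0,0.046,-0.1725,0],[0,0.046,-0.1725,0],[0,0.046,-0.1725,0],[0,0,0,0],[0.14,0,0,0],[0.14,0,0,0],[0.14,0,0,0],[0.14,0,0,0],[0,0,0,0],[0,0,0,0],[0,0,0,0]],
])

```text
time: 35.5
tool_pos: [0.3891, 0.3409, 0.1363]
ee_rot: [0.566, 1.566, 0.585]
wrist_force: [-0.2, 0.3, 0.4]
width: 0.0706
```

Run:
```python
from h import *
delta(.3873,.3398,.032)
```

```text
t 35.5 pos [0.3891 0.3409 0.1363] yawY 91.12 w 0.0706 F [-0.2  0.3  0.4] qv 0.012 | frac [ 0.417 -0.005 -0.009] rows 2.1
```

Call:
drive_tool([
  [[0.1,-0.005,-0.007,0],[0.13,0,0,0],[0.12,0,0,0],[0.065,0,0,0],[0,0,0,0],[0,0,0,0],[0,0,0,0]],
])

```text
time: 36.2
tool_pos: [0.3874, 0.3404, 0.0325]
ee_rot: [0.588, 1.566, 0.609]
wrist_force: [0.5, 0.1, -0.2]
width: 0.0706
```

Call:
drive_tool([
  [[0,0,0,0],[0,0,0,0],[0,0,0,0],[0,0,0,0],[0,0,0,0],[0,0,0,0]],
], grip=0.3)

```text
time: 36.8
tool_pos: [0.3859, 0.3397, 0.0303]
ee_rot: [0.932, 1.569, 0.952]
wrist_force: [-0.5, 1.1, 1.6]
width: 0.0455
```

Run:
```python
from h import *
delta(.5442,-.0916,.17)
```

```text
t 36.8 pos [0.3859 0.3397 0.0303] yawY 91.19 w 0.0455 F [-0.5  1.1  1.6] qv 0.001 | frac [-0.56  -1.738  0.598] rows 9.6
```

Call:
drive_tool([
  [[-0.06,0,0,0],[-0.16,0,0,0],[-0.17,0,0,0],[-0.17,0,0,0],[0,-0.087,0.03,0],[0,-0.158,0.054,0],[0,-0.158,0.054,0],[0,-0.158,0.054,0],[0,-0.158,0.054,0],[0,-0.158,0.054,0],[0,-0.158,0.054,0],[0,-0.158,0.054,0],[0,-0.158,0.054,0],[0,-0.158,0.054,0],[0,-0.158,0.054,0],[0,-0.071,0.024,0],[0,0,0,0],[0,0,0,0],[0,0,0,0]],
])

```text
time: 38.7
tool_pos: [0.5426, -0.0905, 0.1695]
ee_rot: [2.248, 1.57, 2.27]
wrist_force: [0.4, -0.1, -1.2]
width: 0.0455
```

Run:
```python
from h import *
delta(.5434,-.0916,.0413)
```

```text
t 38.7 pos [ 0.5426 -0.0905  0.1695] yawY 91.29 w 0.0455 F [ 0.4 -0.1 -1.2] qv 0.008 | frac [ 0.513 -0.005  0.004] rows 2.6
```

Call:
drive_tool([
  [[0.12,-0.004,0.003,0],[0.15,0,0,0],[0.13,0,0,0],[0.06,0,0,0],[0.025,0,0,0],[0.01,0,0,0],[0,0,0,0],[0,0,0,0]],
])

```text
time: 39.5
tool_pos: [0.5452, -0.0933, 0.0479]
ee_rot: [-0.256, 1.567, -0.235]
wrist_force: [-0.2, -0.1, -1.4]
width: 0.0451
```

Run:
```python
from h import *
delta(.5434,-.0916,.0413)
```

```text
t 39.5 pos [ 0.5452 -0.0933  0.0479] yawY 91.20 w 0.0451 F [-0.2 -0.1 -1.4] qv 0.004 | frac [ 0.026  0.007 -0.007] rows 0.1
```

Call:
drive_tool([
  [[0.01,0.006,-0.006,0],[0.006,0,0,0],[0,0,0,0],[0,0,0,0]],
])

```text
time: 39.9
tool_pos: [0.5423, -0.0916, 0.042]
ee_rot: [1.337, 1.571, 1.358]
wrist_force: [0.4, 0.1, -1.3]
width: 0.0451
```

Run:
```python
from h import *
delta(.5434,-.0916,.0413)
```

```text
t 39.9 pos [ 0.5423 -0.0916  0.042 ] yawY 91.19 w 0.0451 F [ 0.4  0.1 -1.3] qv 0.003 | frac [ 0.003 -0.     0.004] rows 0.0
```

Call:
drive_tool([
  [[0.004,0,0.003,0],[0,0,0,0],[0,0,0,0]],
])

```text
time: 40.2
tool_pos: [0.5432, -0.0916, 0.0413]
ee_rot: [-0.427, 1.571, -0.407]
wrist_force: [-0.9, -0.9, 1.8]
width: 0.0457
```

Call:
drive_tool([
  [[0,0,0,0],[0,0,0,0],[0,0,0,0],[-0.05,0,0,0],[-0.15,0,0,0],[-0.16,0,0,0],[-0.16,0,0,0],[-0.03,0,0,0],[0,0,0,0],[0,0,0,0]],
], grip=0.75)

```text
time: 41.2
tool_pos: [0.5424, -0.0913, 0.1771]
ee_rot: [2.8, 1.569, 2.821]
wrist_force: [-0.4, -0.4, -0.4]
width: 0.0709
```

Run:
```python
from h import *
delta(.5577,.3311,.17)
```

```text
t 41.2 pos [ 0.5424 -0.0913  0.1771] yawY 91.20 w 0.0709 F [-0.4 -0.4 -0.4] qv 0.028 | frac [0.03  1.688 0.097] rows 8.5
```

Now yellow.

Call:
drive_tool([
  [[0,0.08,0.005,0],[0,0.17,0.01,0],[0,0.17,0.01,0],[0,0.17,0.01,0],[0,0.17,0.01,0],[0,0.17,0.01,0],[0,0.17,0.01,0],[0,0.17,0.01,0],[0,0.17,0.01,0],[0,0.17,0.01,0],[0,0.078,0.002,0],[0.08,0,0,0],[0.08,0,0,0],[0,0,0,0],[0,0,0,0],[0,0,0,0]],
])

```text
time: 42.8
tool_pos: [0.559, 0.3304, 0.1393]
ee_rot: [0.327, 1.57, 0.347]
wrist_force: [-0.7, 0.3, 0.7]
width: 0.0705
```

Run:
```python
from h import *
delta(.5577,.3311,.032)
```

```text
t 42.8 pos [0.559  0.3304 0.1393] yawY 91.15 w 0.0705 F [-0.7  0.3  0.7] qv 0.014 | frac [ 0.429  0.003 -0.006] rows 2.1
```

Call:
drive_tool([
  [[0.1,0.002,-0.005,0],[0.13,0,0,0],[0.13,0,0,0],[0.067,0,0,0],[0,0,0,0],[0,0,0,0],[0,0,0,0]],
])

```text
time: 43.5
tool_pos: [0.5589, 0.3319, 0.0346]
ee_rot: [0.428, 1.566, 0.448]
wrist_force: [0.3, 0.2, 0.2]
width: 0.0705
```

Call:
drive_tool([
  [[0,0,0,0],[0,0,0,0],[0,0,0,0],[0,0,0,0],[0,0,0,0],[0,0,0,0]],
], grip=0.3)

```text
time: 44.1
tool_pos: [0.5575, 0.3316, 0.0323]
ee_rot: [0.622, 1.57, 0.643]
wrist_force: [-1.0, 0.7, 2.7]
width: 0.0454
```

Run:
```python
from h import *
delta(.5424,-.0034,.17)
```

```text
t 44.1 pos [0.5575 0.3316 0.0323] yawY 91.20 w 0.0454 F [-1.   0.7  2.7] qv 0.001 | frac [-0.552 -1.338 -0.088] rows 7.2
```

Call:
drive_tool([
  [[-0.06,0,0,0],[-0.16,0,0,0],[-0.17,0,0,0],[-0.16,0,0,0],[0,-0.08,-0.005,0],[0,-0.16,-0.01,0],[0,-0.17,-0.011,0],[0,-0.17,-0.011,0],[0,-0.17,-0.011,0],[0,-0.17,-0.011,0],[0,-0.17,-0.011,0],[0,-0.16,-0.011,0],[0,-0.088,-0.006,0],[0,0,0,0],[0,0,0,0],[0,0,0,0]],
])

```text
time: 45.7
tool_pos: [0.5425, -0.0026, 0.1695]
ee_rot: [1.238, 1.57, 1.26]
wrist_force: [-0.9, 0.9, -0.3]
width: 0.0454
```

Run:
```python
from h import *
delta(.5423,-.0034,.0433)
```

```text
t 45.7 pos [ 0.5425 -0.0026  0.1695] yawY 91.26 w 0.0454 F [-0.9  0.9 -0.3] qv 0.011 | frac [ 0.505 -0.004 -0.001] rows 2.5
```

Call:
drive_tool([
  [[0.12,0,0,0],[0.15,0,0,0],[0.13,0,0,0],[0.06,0,0,0],[0.025,0,0,0],[0.01,0,0,0],[0,0,0,0],[0,0,0,0],[0,0,0,0]],
])

```text
time: 46.6
tool_pos: [0.5435, -0.0037, 0.047]
ee_rot: [-0.1, 1.568, -0.08]
wrist_force: [0.2, -0.2, -1.4]
width: 0.0455
```

Run:
```python
from h import *
delta(.5423,-.0034,.0433)
```

```text
t 46.6 pos [ 0.5435 -0.0037  0.047 ] yawY 91.19 w 0.0455 F [ 0.2 -0.2 -1.4] qv 0.008 | frac [ 0.015  0.001 -0.005] rows 0.1
```

Call:
drive_tool([
  [[0.008,0.001,-0.004,0],[0.004,0,0,0],[0,0,0,0],[0,0,0,0]],
])

```text
time: 47.0
tool_pos: [0.5417, -0.0034, 0.0432]
ee_rot: [-0.067, 1.57, -0.046]
wrist_force: [-2.1, -0.6, 4.9]
width: 0.0452
```

Run:
```python
from h import *
delta(.5423,-.0034,.0433)
```

```text
t 47.0 pos [ 0.5417 -0.0034  0.0432] yawY 91.19 w 0.0452 F [-2.1 -0.6  4.9] qv 0.002 | frac [-0.    -0.     0.002] rows 0.0
```

Call:
drive_tool([
  [[0,0,0,0],[0,0,0,0],[0,0,0,0],[-0.05,0,0,0],[-0.15,0,0,0],[-0.16,0,0,0],[-0.16,0,0,0],[0,0,0,0],[0,0,0,0]],
], grip=0.75)

```text
time: 47.9
tool_pos: [0.5424, -0.0034, 0.1746]
ee_rot: [-0.103, 1.567, -0.082]
wrist_force: [-0.9, -0.3, -0.6]
width: 0.0704
```

Run:
```python
from h import *
delta(.472,.3345,.17)
```

```text
t 47.9 pos [ 0.5424 -0.0034  0.1746] yawY 91.19 w 0.0704 F [-0.9 -0.3 -0.6] qv 0.064 | frac [ 0.017  1.357 -0.253] rows 6.9
```

Now red.

Call:
drive_tool([
  [[0,0.08,-0.015,0],[0,0.16,-0.03,0],[0,0.17,-0.032,0],[0,0.17,-0.032,0],[0,0.17,-0.032,0],[0,0.17,-0.032,0],[0,0.17,-0.032,0],[0,0.17,-0.032,0],[0,0.097,-0.016,0],[0.08,0,0,0],[0.08,0,0,0],[0,0,0,0],[0,0,0,0],[0,0,0,0]],
])

```text
time: 49.3
tool_pos: [0.4715, 0.3345, 0.1331]
ee_rot: [0.622, 1.57, 0.642]
wrist_force: [-0.2, -0.2, -0.5]
width: 0.0705
```

Run:
```python
from h import *
delta(.472,.3345,.032)
```

```text
t 49.3 pos [0.4715 0.3345 0.1331] yawY 91.17 w 0.0705 F [-0.2 -0.2 -0.5] qv 0.014 | frac [ 0.404 -0.     0.002] rows 2.0
```

Call:
drive_tool([
  [[0.1,0,0,0],[0.12,0,0,0],[0.12,0,0,0],[0.062,0,0,0],[0,0,0,0],[0,0,0,0],[0,0,0,0]],
])

```text
time: 50.0
tool_pos: [0.4727, 0.3353, 0.0344]
ee_rot: [0.51, 1.567, 0.531]
wrist_force: [-0.4, 0.2, 0.3]
width: 0.0705
```

Call:
drive_tool([
  [[0,0,0,0],[0,0,0,0],[0,0,0,0],[0,0,0,0],[0,0,0,0],[0,0,0,0]],
], grip=0.3)

```text
time: 50.6
tool_pos: [0.4714, 0.3348, 0.0325]
ee_rot: [0.749, 1.57, 0.77]
wrist_force: [0.6, -0.0, 2.6]
width: 0.0457
```

Run:
```python
from h import *
delta(.5407,.0842,.17)
```

```text
t 50.6 pos [0.4714 0.3348 0.0325] yawY 91.20 w 0.0457 F [ 0.6 -0.   2.6] qv 0.002 | frac [-0.551 -1.008  0.256] rows 5.9
```

Call:
drive_tool([
  [[-0.06,0,0,0],[-0.16,0,0,0],[-0.17,0,0,0],[-0.16,0,0,0],[0,-0.08,0.02,0],[0,-0.16,0.04,0],[0,-0.17,0.044,0],[0,-0.17,0.044,0],[0,-0.17,0.044,0],[0,-0.16,0.04,0],[0,-0.098,0.022,0],[0,0,0,0],[0,0,0,0],[0,0,0,0]],
])

```text
time: 52.0
tool_pos: [0.5396, 0.0848, 0.1696]
ee_rot: [1.958, 1.57, 1.979]
wrist_force: [-0.5, 0.6, -2.0]
width: 0.0459
```

Run:
```python
from h import *
delta(.5402,.0842,.0435)
```

```text
t 52.0 pos [0.5396 0.0848 0.1696] yawY 91.25 w 0.0459 F [-0.5  0.6 -2. ] qv 0.013 | frac [ 0.504 -0.003  0.003] rows 2.5
```

Call:
drive_tool([
  [[0.12,-0.002,0,0],[0.15,0,0,0],[0.13,0,0,0],[0.06,0,0,0],[0.025,0,0,0],[0.01,0,0,0],[0,0,0,0],[0,0,0,0],[0,0,0,0]],
])

```text
time: 52.9
tool_pos: [0.541, 0.0835, 0.0473]
ee_rot: [0.071, 1.568, 0.091]
wrist_force: [0.1, -0.0, -2.2]
width: 0.0455
```

Run:
```python
from h import *
delta(.5402,.0842,.0435)
```

```text
t 52.9 pos [0.541  0.0835 0.0473] yawY 91.19 w 0.0455 F [ 0.1 -0.  -2.2] qv 0.008 | frac [ 0.015  0.003 -0.003] rows 0.1
```

Call:
drive_tool([
  [[0.008,0.003,-0.003,0],[0.004,0,0,0],[0,0,0,0],[0,0,0,0]],
])

```text
time: 53.3
tool_pos: [0.5394, 0.0842, 0.0435]
ee_rot: [0.273, 1.57, 0.293]
wrist_force: [-1.2, 0.4, 3.5]
width: 0.0454
```

Run:
```python
from h import *
delta(.5402,.0842,.0435)
```

```text
t 53.3 pos [0.5394 0.0842 0.0435] yawY 91.19 w 0.0454 F [-1.2  0.4  3.5] qv 0.001 | frac [-0.    -0.     0.003] rows 0.0
```

Call:
drive_tool([
  [[0,0,0,0],[0,0,0,0],[0,0,0,0],[-0.05,0,0,0],[-0.15,0,0,0],[-0.18,0,0,0],[-0.18,0,0,0],[-0.18,0,0,0],[-0.18,0,0,0],[0,-0.12,0.1,0],[0,-0.12,0.13,0],[0,-0.1,0,0],[0,0,0,0],[0,0,0,0],[0,0,0,0]],
], grip=0.75)

```text
time: 54.8
tool_pos: [0.5982, 0.0013, 0.2736]
ee_rot: [0.436, 1.57, 0.458]
wrist_force: [0.5, -0.3, 1.1]
width: 0.0705
```

Run:
```python
from h import *
delta(.598,0,.28)
s=snap('wrist','w20.png');snap('scene','s20.png');snap('top','t20.png')
P=cloud(s);hsv=cv2.cvtColor(s['pixels'],cv2.COLOR_RGB2HSV)
H,S,V=[hsv[...,i].astype(int) for i in range(3)]
M={'red':((H<5)|(H>174))&(S>190)&(V>90),'yellow':(abs(H-27)<6)&(S>190)&(V>80),'blue':(abs(H-109)<10)&(S>150)}
C={'red':(.5407,.0842),'yellow':(.5424,-.0034),'blue':(.5442,-.0916)}
box=np.zeros(H.shape,bool);box[85:165,200:430]=1
for k,m in M.items():
    c=m&box&(P[...,2]>.1)&(P[...,2]<.118); v,u=np.nonzero(c)
    hull=cv2.convexHull(np.stack([u,v],1).astype(np.float32))[:,0];z=np.median(P[c][:,2])
    f=fitcirc(np.array([onplane(s,a,b,z)[:2] for a,b in hull]))
    print(k,'cap z',z.round(4),f.round(4),'err mm',((f[:2]-C[k])*1000).round(1))
b=(P[...,2]>.092)&(P[...,2]<.11)&(S<80)&(np.hypot(P[...,0]-.4878,P[...,1]+.3024)<.07);print('dog head',b.sum(),np.median(P[b],0))
```

```text
t 54.8 pos [0.5982 0.0013 0.2736] yawY 91.25 w 0.0705 F [ 0.5 -0.3  1.1] qv 0.010 | frac [-0.026 -0.005 -0.001] rows 0.1
red cap z 0.1096 [0.5395 0.083  0.0123] err mm [-1.2 -1.2]
yellow cap z 0.1095 [ 0.5428 -0.0037  0.0121] err mm [ 0.4 -0.3]
blue cap z 0.1093 [ 0.5432 -0.0907  0.0125] err mm [-1.   0.9]
dog head 983 [ 0.48857191 -0.26912856  0.10061771]
```

View pics/w20.png

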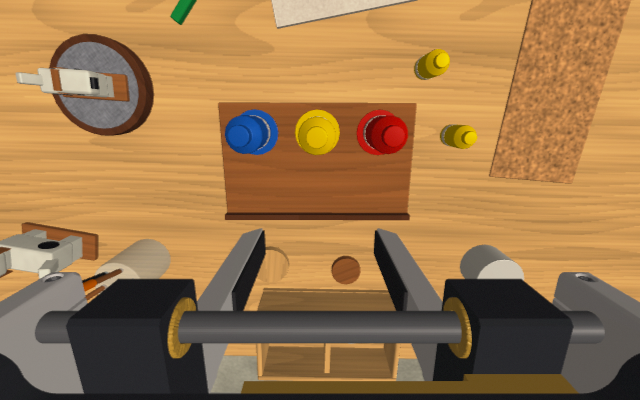

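View pics/s20.png

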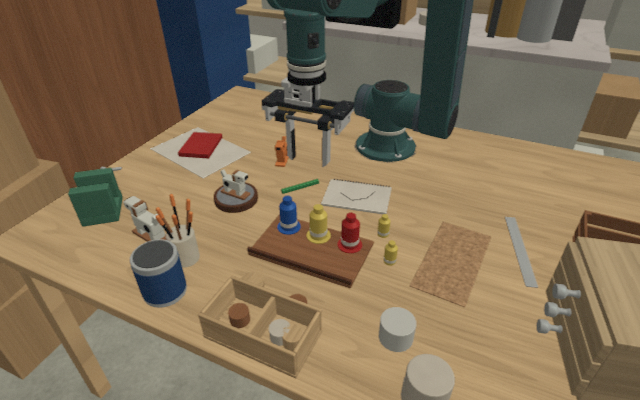

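Each bottle stands on its own colour, about 1.7 mm or less off centre: blue (250,133), yellow (317,132), red (382,132) in the wrist view. The dog is upright on the plinth, and the decoys and jar are untouched. Handing in.

```bash
python3 -c "
from h import *
print(robot.close_job())"
```

```text
the job is handed in; nothing more can be done
None
```

The job is done and handed in at about 55 s of the 141 s allowed; `robot.close_job()` reports no verdict.

I moved the yellow, red and blue bottles onto the cork mat, then gripped the dog across its body and set it on the plinth. The bottles then went back to the coasters of their own colours, which swapped red and yellow and left blue where it began.

What the last checks showed:
- **Bottles:** all three are upright. The cap centres measure within about 1.7 mm of their coaster centres: red 1.7 mm, blue 1.3 mm and yellow 0.5 mm. The cameras are calibrated to about 2 mm.
- **Dog:** upright on the plinth and about 1 to 2 mm off centre by the close view after release. In the final view its head is still where it was then.
- **Surroundings:** the jar of brushes and the look-alikes look undisturbed in the final pictures; I did not measure them. The gripper ended clear of everything.
- **Forces:** the highest wrist force reported at the end of a move was about 6 N.

No check failed. The tool settled 1 to 6 mm off the commanded point on some moves, so I corrected small errors before the later releases.

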